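Go / no-go check of a vial holder at the vaccination table

ROBOT

A 6-joint arm with a two-finger parallel gripper is mounted at the origin on the work surface. World frame = base frame: x ahead of the robot, y to its left, z up, the work surface at z = 0. Lengths are in m, angles in rad, forces in N, time in s.
With the tool pointing down it reaches from about 0.35 to 0.775 m from the base axis. Payload 5.5 kg.
Tool frame: the origin (TCP) lies between the finger pads; the fingertips stand 8 mm ahead of it and the grasp point (between the pads) lies 11 mm behind it (env.tcp_to_tips is the distance from the TCP to the fingertips, in m); z points along the fingers, y is the direction in which the jaws open and shut (so a half turn about z gives the same grasp; the last joint's range is limited). The gripper opens to 85 mm and grips with 20 to 120 N. Pads are 22 mm wide; open, the fingers measure 114 mm over their backs; the gripper's body (76 mm by 85 mm) begins 54 mm behind the grasp point. The pads swing forward as they close: fully open they stand 13 mm farther back than shut.
Start: joints at [0.968, 0.313, 0.046, 1.304, 0, 1.431], TCP at [0.257, 0.515, 0.239] pointing down, gripper open.
Joint ranges: [-2.76, 2.76], [-0.86, 1.69], [-1.03, 1.26], [-2.2, 2.34], [-1.47, 1.5], [-3.14, 3.14]. Speed limits (rad/s): [2.57, 2.57, 3.14, 3.14, 3.14, 3.14].

INTERFACE

Orientations are given as a unit quaternion [w, x, y, z].
In Python, from workcell import readout, optics, workorder, env gives the robot as it stands.
- The arm moves only by the shell command python3 -m handwheel 'ROWS' [FORCE]. ROWS is a JSON object of lists of equal length, an entry for each row: "slide": the shift along the tool's x, y, z in m, a list of three; "turn": the turn, a rotation vector about the tool's x, y, z in degrees, a list of three; "fingers": the opening, from 0 (shut) to 1 (fully open). A call has 1 to 12 rows; each row is the pose to reach, as a shift and turn from the pose measured when the call began, along the tool's axes at that moment; what a row does not reach only later rows make up. A row lasts 1/12 s, in which the tool goes at most 41.7 mm and 7.16 degrees, less where a joint would pass 70% of its speed; a pose out of reach is approached as far as the arm can. A call with a gripper value outside its range is refused whole. The fingers move at their own pace and stop on an object; FORCE is the grip in N (left out, the last holds). Time passes only in rows, so rows that repeat a pose let the fingers close. It gives the time, the measured TCP pose, the force and the opening at its end, in the units of the state.
- readout.get_state(): the state, without advancing time (a new reading comes with each control period).
- optics.read_camera(name): name is "side" or "top"; returns a dict with "frame" (420x560x3 uint8, red, green, blue), "depth" (420x560 float32, m along the optical axis (not along the pixel's ray), 0 where there is no reading), "intrinsics" (3x3 intrinsics, pixels), "R" (3x3) and "t" (3): a world point X has camera coordinates R X + t. Camera axes: x right, y down, z forward; pixel columns grow to the right and rows downward; lengths in m; the calibration is good to about 2 mm. A picture is of the moment at which its call begins.
- workorder.hand_in(): hands the job in, once; it reports no verdict.
The state is a dict: "clock": time; "joint_pos": joint angles; "qvel": joint speeds; "tau": joint torques, N m; "tcp_pos": TCP position; "orientation": TCP orientation; "wrist_force": force on the tool from outside, world axes, zero at the start; "ft_torque": the same for the moment, N m; "finger_gap": finger opening in m.
Only numpy, scipy, OpenCV 4.12 (cv2) and the standard library are available. Lean on these libraries where they do the work, as an engineer would, in place of code of your own. Each camera call takes 0.05 s, during which the arm holds its last target.

TASK

Check the bore of the blue vial holder with the plug gauges: lower the green-handled go gauge all the way into it until its flange sits on the block, then take it out and put it back in the hole of the rack it came from. Then stand the red-handled no-go gauge upright, centred on the mouth of that same bore, set down gently and never forced, and let go, so that it is seen to refuse entry. Leave the black-handled gauge in its place.

Things in the scene. Friction and masses are not known exactly. Their poses are not given: they have to be found in the camera images.
- go_gauge: Go gauge, loose, 0.18-0.35 kg. Upwards from its origin (centre of its lower end, z up its axis): steel plug dia 28, 40 mm long, lowest 8 mm tapering to dia 18; flange dia 62, 6 mm thick; green round handle dia 24, from 46 to 96 mm above the origin. Starts upright in a rack hole, flange resting on the rack, origin 10 mm above the table. Which gauge is in which of the three holes varies.
- nogo_gauge: No-go gauge, loose, 0.18-0.35 kg. Upwards from its origin (centre of its lower end, z up its axis): flat-ended steel plug dia 42, 20 mm long, too wide for the blue holder's bore; flange dia 62, 6 mm thick; red round handle dia 24, from 26 to 76 mm above the origin. Starts upright in a rack hole, flange resting on the rack, origin 30 mm above the table.
- vial_holder: Blue block 90 x 90 mm, 52 mm high, fixed; upright round bore dia 34, 46 mm deep, in the middle of its top. Origin: centre of its underside, on the table; bore mouth 52 mm above on its z axis. With the go gauge fully in, that gauge's origin is 12 mm above this one. A yellow block of equal outside size with a wider bore stands near it, on either side: not part of the job.
- spare_gauge: Black-handled gauge for another size, like the others (plug dia 38, 30 mm long); stays in the rack, origin (lower end) 20 mm above the table. The rack: fixed dark grey block 270 x 80 mm, 50 mm high, three through holes dia 48, 85 mm apart in one row along its length, which points away from the robot within 15 degrees of world x. All gauge handles in the rack end 106 mm above the table.
Things that resemble listed ones, but are neither listed nor needed, are in the scene too. Leave any orange or purple look-alike of the go_gauge alone.

How it is judged:
By the outcome, as a careful person would: the job done as asked, in the order asked, and still so for the second after the job is handed in, with the robot touching nothing.
It also fails if it takes over 64 s, if anything falls off the work surface, if the arm or the gripper's body presses on something with over 40 N, if the wrist force passes 120 N, or if a joint passes its speed limit or range.

## Working session

There is one attempt and no reset: what is moved stays moved. The work goes in short steps, Python scripts to look and compute and a shell command to move; the robot and the scene stay as the last step left them, time stands still between calls to the robot, and variables do not carry over. Pictures are saved under pics/ and viewed, and the job is handed in when it is done.

```bash
mkdir -p pics && ls -la && python3 - <<'E'
from workcell import readout, optics, workorder, env
import cv2, numpy as np
s=readout.get_state()
for k,v in s.items(): print(k, np.round(v,4) if not isinstance(v,str) else v)
print([x for x in dir(env) if not x.startswith('_')], env.tcp_to_tips)
for n in ("top","side"):
    c=optics.read_camera(n)
    np.savez(f"pics/{n}0.npz",**c)
    cv2.imwrite(f"pics/{n}0.png",c["frame"][:,:,::-1])
    print(n,c["intrinsics"].round(2).tolist(),c["R"].round(4).tolist(),c["t"].round(4).tolist())
E
```

```text
total 12
drwxr-xr-x  3 agent agent 4096 Dec  5 18:57 .
drwxr-xr-x 23 root  root  4096 Dec  5 18:57 ..
drwxr-xr-x  2 agent agent 4096 Dec  5 18:57 pics
clock 0.0
joint_pos [0.9684 0.314  0.045  1.3036 0.     1.4312]
qvel [-0.0001 -0.0001  0.0007  0.0018 -0.0008 -0.0003]
tau [ 1.00000e-04 -4.80624e+01  2.98533e+01  1.92000e-02 -3.00000e-04
 -0.00000e+00]
tcp_pos [0.2564 0.5141 0.2384]
orientation [-3.000e-04  2.293e-01  9.734e-01 -8.000e-04]
wrist_force [ 0.1246  0.1837 -0.2539]
ft_torque [-0.0248 -0.0498  0.0265]
finger_gap 0.0852
['MotionError', 'tcp_to_tips'] 0.008
top [[416.19, 0.0, 288.78], [0.0, 416.19, 200.1], [0.0, 0.0, 1.0]] [[0.0084, -0.9998, -0.0202], [-0.9814, -0.0044, -0.1921], [0.1919, 0.0215, -0.9812]] [0.0531, 0.4818, 0.9471]
side [[433.61, 0.0, 284.89], [0.0, 433.61, 207.91], [0.0, 0.0, 1.0]] [[0.9443, -0.3288, 0.0175], [-0.2193, -0.6676, -0.7115], [0.2456, 0.668, -0.7025]] [-0.4249, 0.1775, 0.9895]
```

View pics/top0.png

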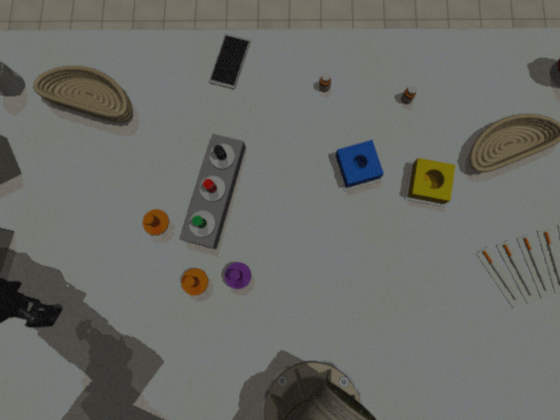

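View pics/side0.png

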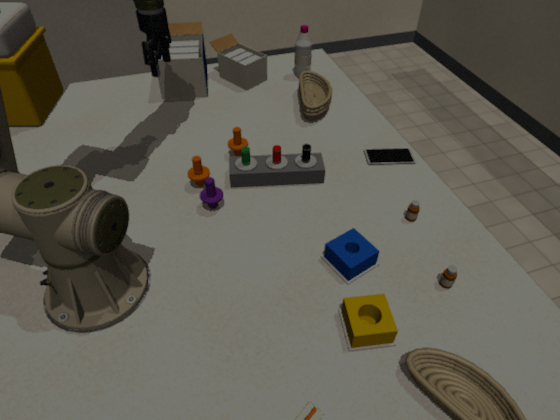

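The top view shows the rack at about (213,190), with green at (200,222), red at (210,186) and black at (220,152). The blue block is at (360,163) and the yellow one at (433,180). The orange and purple decoys stand next to the rack's near end. Next I'll measure positions with depth.

```bash
cat > h.py <<'E'
import numpy as np, cv2
def cloud(c):
    K,R,t,d=c["intrinsics"],c["R"],c["t"],c["depth"]
    v,u=np.mgrid[0:d.shape[0],0:d.shape[1]]
    P=np.stack([(u-K[0,2])/K[0,0]*d,(v-K[1,2])/K[1,1]*d,d],-1)
    X=(P-t)@R
    X[d<=0]=np.nan
    return X
def ray(c,u,v,z):
    """world point at height z seen at pixel u,v"""
    K,R,t=c["intrinsics"],c["R"],c["t"]
    o=-R.T@t; r=R.T@np.array([(u-K[0,2])/K[0,0],(v-K[1,2])/K[1,1],1])
    return o+r*(z-o[2])/r[2]
def proj(c,X):
    p=c["R"]@np.asarray(X,float)+c["t"]; q=c["intrinsics"]@p; return q[:2]/q[2]
def crop(c,x0,y0,x1,y1,k,fn):
    im=c["frame"][y0:y1,x0:x1,::-1]
    cv2.imwrite(fn,cv2.resize(im,None,fx=k,fy=k,interpolation=cv2.INTER_CUBIC))
def hsv(c): return cv2.cvtColor(c["frame"],cv2.COLOR_RGB2HSV)
E
python3 - <<'E'
from h import *
for n in ("top","side"):
    c=dict(np.load(f"pics/{n}0.npz")); X=cloud(c); H=hsv(c)
    print(n, "table z", np.nanmedian(X[...,2][H[...,2]>0]).round(4))
    masks={"blue":(H[...,0]>100)&(H[...,0]<125)&(H[...,1]>150),
     "green":(H[...,0]>45)&(H[...,0]<85)&(H[...,1]>130),
     "red":((H[...,0]<4)|(H[...,0]>174))&(H[...,1]>150)}
    for k,m in masks.items():
        nl,L,st,ce=cv2.connectedComponentsWithStats(m.astype(np.uint8))
        for i in range(1,nl):
            if st[i,4]<15: continue
            P=X[L==i]; z=P[:,2]
            top=P[z>np.nanpercentile(z,90)-0.006]
            print(k,st[i],"ztop",np.nanpercentile(z,[5,50,95]).round(4),"med top xy",np.nanmedian(top,0).round(4), "mid", ((np.nanpercentile(top,2,0)+np.nanpercentile(top,98,0))/2).round(4))
c=dict(np.load("pics/top0.npz")); crop(c,170,120,270,300,3,"pics/rack0.png"); crop(c,320,120,470,220,5,"pics/blk0.png")
E
```

```text
top table z 0.0001
blue [ 337  141   46   46 1422] ztop [0.0116 0.0514 0.0546] med top xy [ 0.5729 -0.1134  0.0519] mid [ 0.5745 -0.1138  0.052 ]
green [192 216  14  11  91] ztop [0.0805 0.1057 0.1085] med top xy [0.4233 0.2593 0.106 ] mid [0.4233 0.2603 0.1055]
red [203 179  13  13  95] ztop [0.0757 0.1049 0.108 ] med top xy [0.5067 0.2402 0.1051] mid [0.5078 0.24   0.1059]
side table z -0.0004
blue [203  43   4  38  51] ztop [0.0259 0.0932 0.1277] med top xy [0.4286 0.8492 0.1266] mid [0.4288 0.8498 0.1264]
blue [ 325  229   54   51 1681] ztop [0.013  0.0498 0.0533] med top xy [ 0.5724 -0.1195  0.0513] mid [ 0.5738 -0.1167  0.0509]
green [242 147   7   5  30] ztop [0.103  0.1048 0.1074] med top xy [0.4216 0.2563 0.1048] mid [0.4214 0.2594 0.1051]
green [242 153   8  10  69] ztop [0.0652 0.0796 0.095 ] med top xy [0.4186 0.2502 0.092 ] mid [0.42   0.2532 0.0929]
red [273 146   8   5  33] ztop [0.1026 0.1052 0.1073] med top xy [0.5049 0.2367 0.1052] mid [0.5062 0.2364 0.1053]
red [273 152   8  10  73] ztop [0.0625 0.078  0.0925] med top xy [0.5029 0.232  0.0895] mid [0.5057 0.2307 0.0901]
```

View pics/rack0.png

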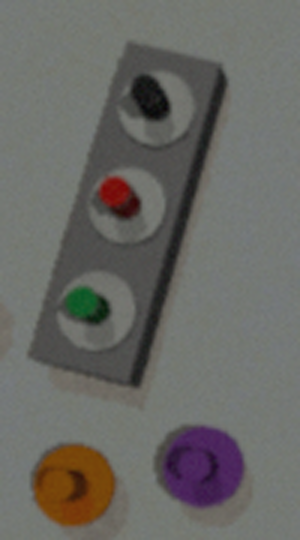

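View pics/blk0.png

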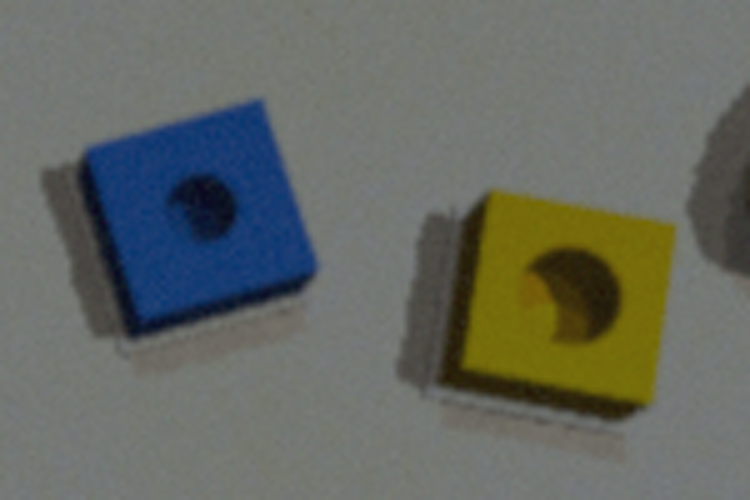

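The rack crop shows flange centres near crop pixels green (96,311), red (127,205) and black (156,107). In the block crop, the blue top-face corners are (87,150), (262,98), (317,270), (135,322), and the bore is at (202,207). I'll refine these from both cameras.

```bash
python3 - <<'E'
from h import *
from scipy.optimize import least_squares
T=dict(np.load("pics/top0.npz")); S=dict(np.load("pics/side0.npz"))
def cp(c,x,y,x0,y0,k,z): return ray(c,x0+(x+.5)/k-.5,y0+(y+.5)/k-.5,z)
cor=[cp(T,*p,320,120,5,0.052) for p in [(87,150),(262,98),(317,270),(135,322)]]
print("blue corners",np.round(cor,4).tolist(),"mean",np.mean(cor,0).round(4),"sides",[np.linalg.norm(cor[i]-cor[(i+1)%4]).round(4) for i in range(4)])
print("bore",cp(T,202,207,320,120,5,0.052).round(4))
for n,p,q in (("green",(96,311),(83,303)),("red",(127,205),(115,191)),("black",(156,107),None)):
    print(n,"flange",cp(T,*p,170,120,3,0.056).round(4), "handletop", cp(T,*q,170,120,3,0.106).round(4) if q else "")
for n,c in (("top",T),("side",S)):
    X=cloud(c);H=hsv(c)
    m=(H[...,0]>100)&(H[...,0]<125)&(H[...,1]>150)&(X[...,2]>0.044)&(abs(X[...,1]+.115)<.08)
    v,u=np.nonzero(m)
    P=np.array([ray(c,a,b,0.052)[:2] for a,b in zip(u,v)])*1000
    r=cv2.minAreaRect(P.astype(np.float32)); print(n,"blue rect",r)
    # flanges: bright low-sat points near z=.056 inside rack
    w=(abs(X[...,2]-.056)<.01)&(H[...,2]>110)&(H[...,1]<60)&(X[...,1]>.15)&(X[...,1]<.33)&(X[...,0]>.35)&(X[...,0]<.7)
    nl,L,st,ce=cv2.connectedComponentsWithStats(w.astype(np.uint8))
    for i in range(1,nl):
        if st[i,4]<60: continue
        cs,_=cv2.findContours((L==i).astype(np.uint8),cv2.RETR_EXTERNAL,cv2.CHAIN_APPROX_NONE)
        h=cv2.convexHull(cs[0])[:,0]
        Q=np.array([ray(c,a,b,0.056)[:2] for a,b in h])
        f=least_squares(lambda p:np.hypot(*(Q-p[:2]).T)-p[2],[*Q.mean(0),.03],loss="soft_l1",f_scale=.001)
        print(n,"flange",st[i],f.x.round(4),"res",np.abs(f.fun).max().round(4))
crop(S,220,130,340,200,6,"pics/srack0.png"); crop(S,310,220,400,300,7,"pics/sblk0.png")
E
```

```text
blue corners [[0.606, -0.06, 0.052], [0.6326, -0.1455, 0.052], [0.5462, -0.1692, 0.052], [0.5203, -0.0817, 0.052]] mean [ 0.5763 -0.1141  0.052 ] sides [np.float64(0.0895), np.float64(0.0896), np.float64(0.0912), np.float64(0.0884)]
bore [ 0.5774 -0.115   0.052 ]
green flange [0.4231 0.2605 0.056 ] handletop [0.4222 0.2588 0.106 ]
red flange [0.5083 0.2398 0.056 ] handletop [0.5079 0.2388 0.106 ]
black flange [0.5897 0.2198 0.056 ] handletop 
top blue rect ((574.6069946289062, -113.328125), (90.77186584472656, 90.85820007324219), 16.497268676757812)
top flange [223 144  11  21 110] [0.5899 0.2199 0.0284] res 0.0048
top flange [209 177  16  21 136] [0.509  0.2391 0.0281] res 0.0004
top flange [199 211  16  23 146] [0.4242 0.2585 0.0271] res 0.004
side blue rect ((572.4039306640625, -118.23846435546875), (93.28038787841797, 90.69219207763672), 16.50308609008789)
```

```bash
python3 -m handwheel --help 2>&1 | head -20; ls pics
```

```text
invalid input: not JSON, or not a number
blk0.png
rack0.png
sblk0.png
side0.npz
side0.png
srack0.png
top0.npz
top0.png
```

View pics/srack0.png

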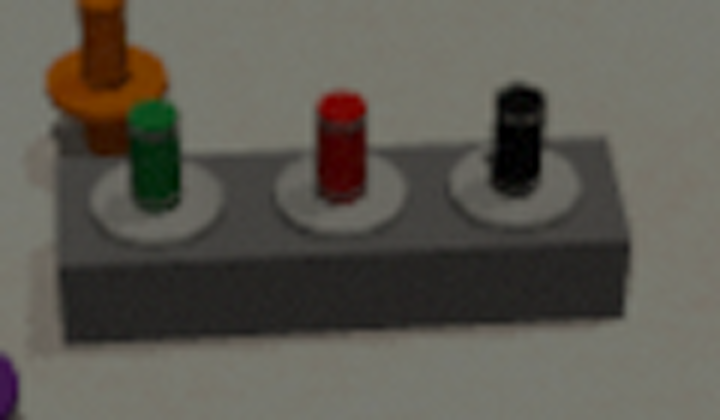

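View pics/sblk0.png

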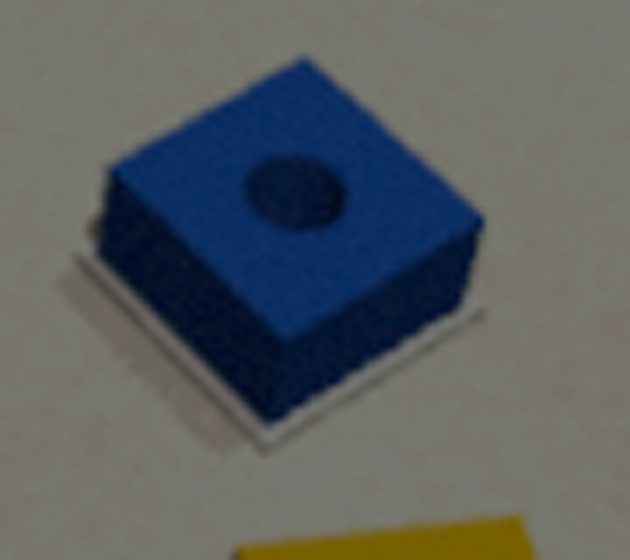

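In the side crops the flange ellipses centre at green (157,200), red (341,191) and black (516,187). The blue top corners are (305,58), (483,222), (288,342), (108,172), with the bore at (296,192). Next I'll combine the two cameras and work out how to approach.

```bash
python3 - <<'E'
from h import *
from scipy.spatial.transform import Rotation as Ro
from workcell import readout
S=dict(np.load("pics/side0.npz")); T=dict(np.load("pics/top0.npz"))
def cp(c,x,y,x0,y0,k,z): return ray(c,x0+(x+.5)/k-.5,y0+(y+.5)/k-.5,z)
for n,p,q in (("green",(157,200),(153,115)),("red",(341,191),(342,103)),("black",(516,187),(520,98))):
    print(n,"flange",cp(S,*p,220,130,6,0.056).round(4),"handletop",cp(S,*q,220,130,6,0.106).round(4))
cor=[cp(S,*p,310,220,7,0.052) for p in [(305,58),(483,222),(288,342),(108,172)]]
print("blue",np.mean(cor,0).round(4),[np.linalg.norm(cor[i]-cor[(i+1)%4]).round(4) for i in range(4)],"bore",cp(S,296,192,310,220,7,0.052).round(4))
# decoys
for n,c in (("top",T),("side",S)):
    X=cloud(c);H=hsv(c)
    for k,m in {"or":(H[...,0]>5)&(H[...,0]<17)&(H[...,1]>150),"pu":(H[...,0]>130)&(H[...,0]<160)&(H[...,1]>100)}.items():
        nl,L,st,ce=cv2.connectedComponentsWithStats(m.astype(np.uint8))
        for i in range(1,nl):
            if st[i,4]<100: continue
            P=X[L==i]; print(n,k,st[i],np.nanmedian(P,0).round(3),np.nanpercentile(P,2,0).round(3),np.nanpercentile(P,98,0).round(3))
s=readout.get_state(); q=s["orientation"]
print(Ro.from_quat([q[1],q[2],q[3],q[0]]).as_matrix().round(4).tolist())
E
```

```text
green flange [0.4217 0.2584 0.056 ] handletop [0.422  0.2577 0.106 ]
red flange [0.5063 0.2381 0.056 ] handletop [0.5072 0.2399 0.106 ]
black flange [0.5865 0.2153 0.056 ] handletop [0.5869 0.2183 0.106 ]
blue [ 0.5744 -0.117   0.052 ] [np.float64(0.0894), np.float64(0.0868), np.float64(0.0884), np.float64(0.09)] bore [ 0.5751 -0.1157  0.052 ]
top or [143 210  26  25 492] [0.424 0.368 0.047] [0.401 0.347 0.043] [0.454 0.399 0.098]
top or [181 269  27  26 446] [0.288 0.27  0.047] [0.263 0.246 0.043] [0.315 0.301 0.097]
top pu [225 263  26  26 522] [0.304 0.171 0.047] [0.277 0.147 0.043] [0.33  0.2   0.098]
side or [228 127  20  29 296] [0.424 0.366 0.046] [0.4   0.346 0.008] [0.453 0.392 0.096]
side or [188 156  22  31 380] [0.287 0.265 0.046] [0.262 0.245 0.008] [0.313 0.291 0.096]
side pu [200 177  23  32 421] [0.301 0.165 0.046] [0.276 0.145 0.009] [0.328 0.193 0.096]
[[-0.8948, 0.4465, -0.0009], [0.4465, 0.8948, -0.0014], [0.0002, -0.0016, -1.0]]
```

```bash
cat > d.py <<'E'
import sys, numpy as np
from scipy.spatial.transform import Rotation as Ro
from workcell import readout
def delta(target, yaw=None):
    s=readout.get_state(); q=s["orientation"]; R=Ro.from_quat([q[1],q[2],q[3],q[0]]).as_matrix()
    d=R.T@(np.array(target)-s["tcp_pos"])
    y=np.degrees(np.arctan2(R[1,1],R[0,1]))
    print("t",round(s["clock"],2),"tcp",np.round(s["tcp_pos"],4),"yaw",y.round(2),"tilt",np.degrees(R[:2,2]).round(2),"gap",round(s["finger_gap"],4),"F",np.round(s["wrist_force"],1))
    out="slide mm "+str((d*1000).round(1))
    if yaw is not None:
        Rt=Ro.from_euler("z",yaw-90,degrees=True).as_matrix()@np.diag([-1,1,-1.])
        out+=" turn deg "+str(np.degrees((Ro.from_matrix(R.T@Rt)).as_rotvec()).round(2))
    print("->",np.round(target,4),out)
if __name__=="__main__":
    a=[float(x) for x in sys.argv[1:]]
    delta(a[:3], a[3] if len(a)>3 else None)
E
python3 d.py 0.4232 0.2592 0.150 76.2
```

```text
t 0.1 tcp [0.2565 0.5141 0.2385] yaw 63.48 tilt [-0.05 -0.08] gap 0.0857 F [ 0.6 -0.3 -1.6]
-> [0.4232 0.2592 0.15  ] slide mm [-263.  -153.5   88.7] turn deg [ -0.09  -0.02 -12.72]
```

```bash
python3 -m handwheel '{"slide":[[-0.033,-0.019,0.011],[-0.066,-0.038,0.022],[-0.099,-0.057,0.033],[-0.132,-0.077,0.044],[-0.165,-0.096,0.055],[-0.198,-0.115,0.066],[-0.231,-0.134,0.077],[-0.250,-0.146,0.084],[-0.263,-0.1535,0.0887],[-0.263,-0.1535,0.0887],[-0.263,-0.1535,0.0887],[-0.263,-0.1535,0.0887]],"turn":[[0,0,-2],[0,0,-4],[0,0,-6],[0,0,-8],[0,0,-10],[0,0,-12],[0,0,-12.7],[0,0,-12.7],[0,0,-12.7],[0,0,-12.7],[0,0,-12.7],[0,0,-12.7]],"fingers":[1,1,1,1,1,1,1,1,1,1,1,1]}' 40; python3 d.py 0.4232 0.2592 0.077 76.2
```

```text
clock: 1.1
tcp_pos: [0.4228, 0.2596, 0.15]
orientation: [-0.001, 0.12, 0.993, -0.001]
wrist_force: [-0.5, 0.6, 0.2]
finger_gap: 0.0852
t 1.1 tcp [0.4228 0.2596 0.15  ] yaw 76.19 tilt [-0.08 -0.06] gap 0.0852 F [-0.5  0.6  0.2]
-> [0.4232 0.2592 0.077 ] slide mm [-0.6 -0.2 73. ] turn deg [-0.08 -0.07 -0.01]
```

```bash
python3 - <<'E'
from h import *
from workcell import optics
c=optics.read_camera("side"); crop(c,180,60,330,200,5,"pics/s1.png")
E
```

```text
(no output)
```

View pics/s1.png

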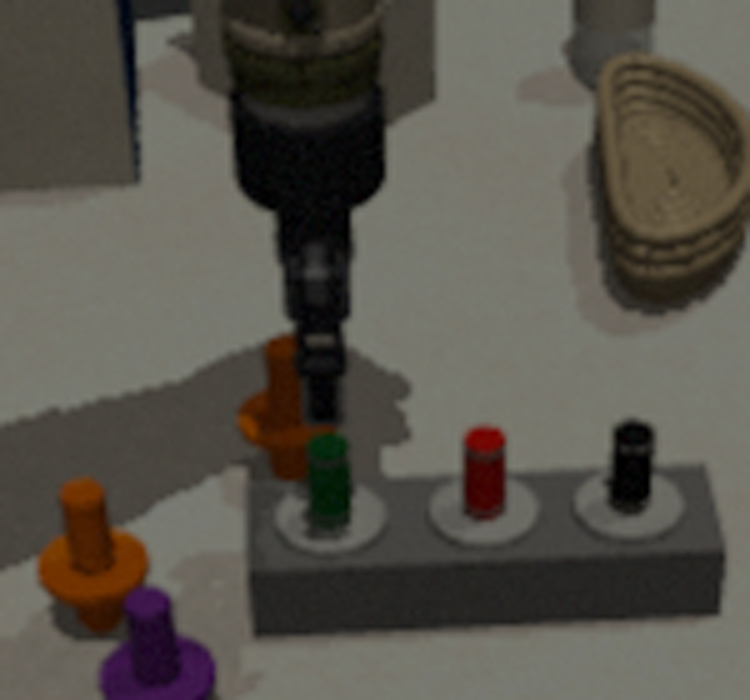

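The side view shows the fingers at (322,415) in the crop, right above the green handle (328,445). I'll descend and grip.

```bash
python3 -m handwheel '{"slide":[[-0.0006,-0.0002,0.018],[-0.0006,-0.0002,0.036],[-0.0006,-0.0002,0.054],[-0.0006,-0.0002,0.066],[-0.0006,-0.0002,0.073],[-0.0006,-0.0002,0.073],[-0.0006,-0.0002,0.073],[-0.0006,-0.0002,0.073],[-0.0006,-0.0002,0.073],[-0.0006,-0.0002,0.073],[-0.0006,-0.0002,0.073],[-0.0006,-0.0002,0.073]],"turn":[[0,0,0],[0,0,0],[0,0,0],[0,0,0],[0,0,0],[0,0,0],[0,0,0],[0,0,0],[0,0,0],[0,0,0],[0,0,0],[0,0,0]],"fingers":[1,1,1,1,1,1,0.2,0.2,0.2,0.2,0.2,0.2]}' 40; python3 d.py 0.4232 0.2592 0.077 76.2
```

```text
clock: 2.15
tcp_pos: [0.4239, 0.2599, 0.078]
orientation: [0.0, 0.12, 0.993, 0.0]
wrist_force: [0.3, 0.8, 3.6]
finger_gap: 0.0226
t 2.15 tcp [0.4239 0.2599 0.078 ] yaw 76.24 tilt [0.03 0.  ] gap 0.0226 F [0.3 0.8 3.6]
-> [0.4232 0.2592 0.077 ] slide mm [ 0.5 -0.9  1. ] turn deg [0.01 0.02 0.04]
```

```bash
python3 -m handwheel '{"slide":[[0,0,0],[0,0,0],[0,0,0],[0,0,-0.01],[0,0,-0.025],[0,0,-0.04],[0,0,-0.055],[0,0,-0.068],[0,0,-0.075],[0,0,-0.075],[0,0,-0.075],[0,0,-0.075]],"turn":[[0,0,0],[0,0,0],[0,0,0],[0,0,0],[0,0,0],[0,0,0],[0,0,0],[0,0,0],[0,0,0],[0,0,0],[0,0,0],[0,0,0]],"fingers":[0,0,0,0,0,0,0,0,0,0,0,0]}' 40; python3 - <<'E'
from h import *
from workcell import optics
for n in ("top","side"):
    c=optics.read_camera(n); np.savez(f"pics/{n}2.npz",**c)
    if n=="side": crop(c,180,60,330,200,5,"pics/s2.png")
    else: crop(c,150,120,290,300,4,"pics/t2.png")
E
python3 d.py 0.5752 -0.1155 0.153 76.2
```

```text
clock: 3.15
tcp_pos: [0.4233, 0.2597, 0.1522]
orientation: [-0.0, 0.12, 0.993, -0.0]
wrist_force: [0.4, 0.3, -3.6]
finger_gap: 0.0228
t 3.25 tcp [0.4231 0.2596 0.152 ] yaw 76.24 tilt [-0.08 -0.05] gap 0.0227 F [-0.4  0.2 -2.5]
-> [ 0.5752 -0.1155  0.153 ] slide mm [-236.9 -328.2   -0.9] turn deg [-0.06 -0.07  0.04]
```

View pics/s2.png

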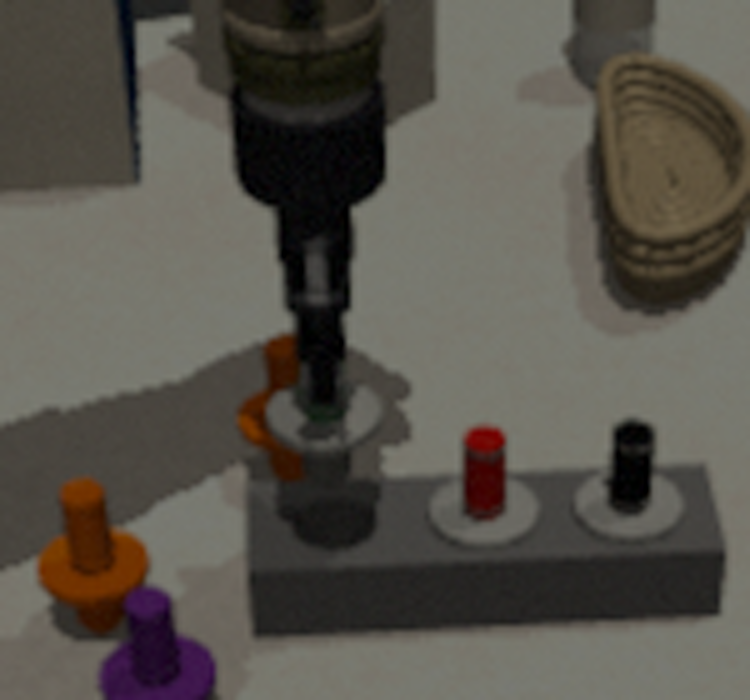

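View pics/t2.png

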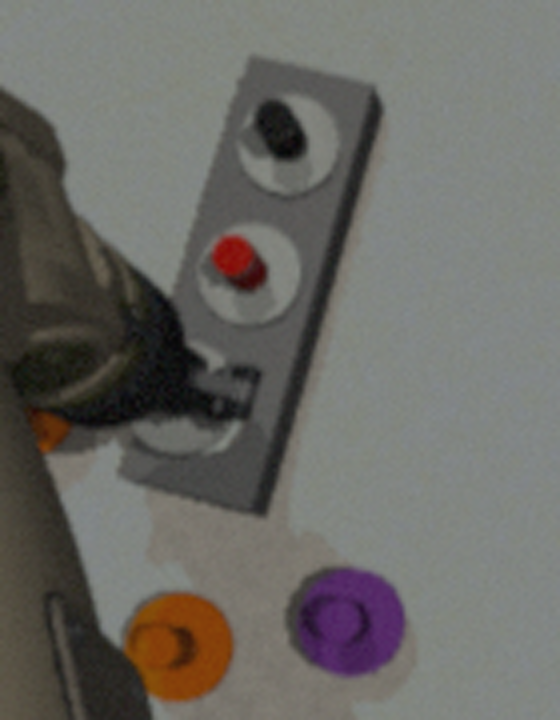

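The go gauge hangs vertical in the grip, with its flange at about (323,412) in the side crop and the plug clear of the empty hole. I'll check the grasp offset against the bore using the side camera for both.

```bash
python3 - <<'E'
from h import *
S=dict(np.load("pics/side2.npz")); X=cloud(S); H=hsv(S)
p=lambda x,y,x0,y0,k:(x0+(x+.5)/k-.5,y0+(y+.5)/k-.5)
print("side flange @z.130",ray(S,*p(323.5,413,180,60,5),0.130).round(4))
m=(abs(X[...,2]-.130)<.008)&(X[...,1]>.2)&(X[...,1]<.32)&(H[...,1]<70)&(X[...,0]>.35)&(X[...,0]<.5)
P=X[m]; print(m.sum(),np.percentile(P,[2,50,98],axis=0).round(4))
v,u=np.nonzero(m); print(u.min(),u.max(),v.min(),v.max())
E
python3 d.py 0.5755 -0.1155 0.158 76.2
```

```text
side flange @z.130 [0.4203 0.2554 0.13  ]
209 [[0.392  0.2278 0.1243]
 [0.4174 0.2486 0.1295]
 [0.4493 0.282  0.1356]]
233 255 136 150
t 3.25 tcp [0.4231 0.2596 0.152 ] yaw 76.24 tilt [-0.08 -0.05] gap 0.0227 F [-0.4  0.2 -2.5]
-> [ 0.5755 -0.1155  0.158 ] slide mm [-237.2 -328.1   -5.9] turn deg [-0.06 -0.07  0.04]
```

```bash
python3 -m handwheel '{"slide":[[-0.008,-0.010,0],[-0.022,-0.030,0],[-0.043,-0.059,0],[-0.066,-0.091,0],[-0.090,-0.124,0],[-0.114,-0.157,0],[-0.137,-0.189,0],[-0.161,-0.222,0],[-0.185,-0.255,0],[-0.206,-0.284,0],[-0.225,-0.310,0],[-0.2373,-0.3271,0]],"turn":[[0,0,0],[0,0,0],[0,0,0],[0,0,0],[0,0,0],[0,0,0],[0,0,0],[0,0,0],[0,0,0],[0,0,0],[0,0,0],[0,0,0]],"fingers":[0,0,0,0,0,0,0,0,0,0,0,0]}' 40; python3 d.py 0.5758 -0.1145 0.140 76.2
```

```text
clock: 4.25
tcp_pos: [0.5765, -0.1179, 0.151]
orientation: [-0.001, 0.121, 0.993, -0.001]
wrist_force: [0.4, 0.7, -2.3]
finger_gap: 0.0227
t 4.25 tcp [ 0.5765 -0.1179  0.151 ] yaw 76.09 tilt [-0.11 -0.08] gap 0.0227 F [ 0.4  0.7 -2.3]
-> [ 0.5758 -0.1145  0.14  ] slide mm [ 1.5  3.2 11. ] turn deg [-0.1  -0.09 -0.11]
```

```bash
python3 -m handwheel '{"slide":[[0.001,0.002,0.005],[0.0015,0.0032,0.011],[0.0015,0.0032,0.013],[0.0015,0.0032,0.013],[0.0015,0.0032,0.013],[0.0015,0.0032,0.013]],"turn":[[0,0,0],[-0.1,-0.1,0],[-0.1,-0.1,0],[-0.1,-0.1,0],[-0.1,-0.1,0],[-0.1,-0.1,0]],"fingers":[0,0,0,0,0,0]}' 40; python3 - <<'E'
from h import *
from workcell import optics
for n in ("top","side"):
    c=optics.read_camera(n); np.savez(f"pics/{n}3.npz",**c)
    if n=="side": crop(c,290,150,420,300,5,"pics/s3.png")
    else: crop(c,290,100,420,240,5,"pics/t3.png")
E
python3 d.py 0.5758 -0.1145 0.138 76.2
```

```text
clock: 4.75
tcp_pos: [0.5756, -0.1134, 0.1382]
orientation: [0.0, 0.12, 0.993, -0.0]
wrist_force: [0.7, 0.0, -2.2]
finger_gap: 0.023
t 4.85 tcp [ 0.5759 -0.1137  0.1385] yaw 76.16 tilt [ 0.05 -0.02] gap 0.0228 F [ 0.4  0.3 -2.4]
-> [ 0.5758 -0.1145  0.138 ] slide mm [-0.1 -0.8  0.5] turn deg [-0.01  0.05 -0.04]
```

View pics/s3.png

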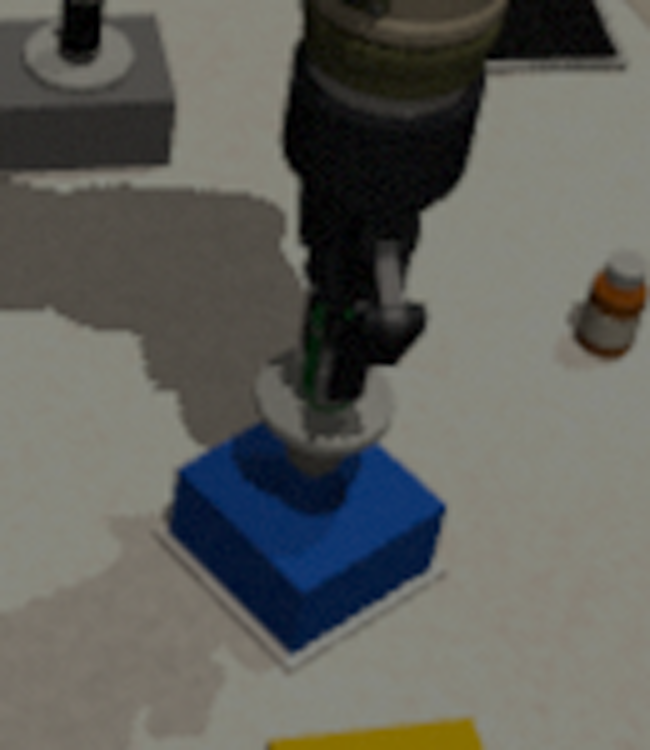

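View pics/t3.png

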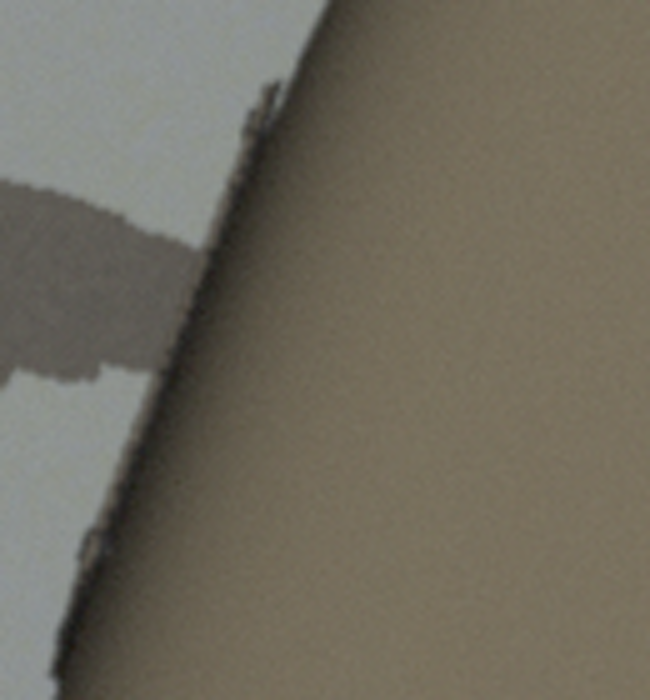

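The side view shows the gauge over the blue block, with its flange at about (324,410) and the plug's lower end near (318,478). In the top view the forearm hides it. I'll overlay the model outlines in the side image to compare the gauge axis with the bore mouth.

```bash
cat > ov.py <<'E'
from h import *
def circ(c,x,y,z,r,n=60):
    a=np.linspace(0,2*np.pi,n,endpoint=False)
    return np.array([proj(c,(x+r*np.cos(t),y+r*np.sin(t),z)) for t in a])
def draw(c,x0,y0,x1,y1,k,items,fn,gam=1.0):
    im=c["frame"][y0:y1,x0:x1,::-1].astype(np.float32)/255
    im=(np.clip(im,0,1)**gam*255).astype(np.uint8)
    im=cv2.resize(im,None,fx=k,fy=k,interpolation=cv2.INTER_CUBIC)
    for pts,col in items:
        q=((np.asarray(pts)-[x0,y0]+.5)*k-.5)
        cv2.polylines(im,[np.round(q*8).astype(np.int32)],True,col,1,cv2.LINE_AA,shift=3)
    cv2.imwrite(fn,im)
E
python3 - <<'E'
from ov import *
S=dict(np.load("pics/side3.npz"))
bx,by=0.5751,-0.1162
gx,gy=0.5759,-0.1137
th=np.radians(16.5)
sq=[proj(S,(bx+.045*(a*np.cos(th)-b*np.sin(th)),by+.045*(a*np.sin(th)+b*np.cos(th)),.052)) for a,b in ((1,1),(1,-1),(-1,-1),(-1,1))]
it=[(circ(S,bx,by,.052,.017),(0,255,255)),(sq,(0,255,255)),
 (circ(S,gx,gy,.1165,.031),(0,0,255)),(circ(S,gx,gy,.0705,.009),(0,0,255)),(circ(S,gx,gy,.0785,.014),(0,0,255))]
draw(S,315,200,390,290,8,it,"pics/ov3.png",0.6)
E
```

```text
(no output)
```

View pics/ov3.png

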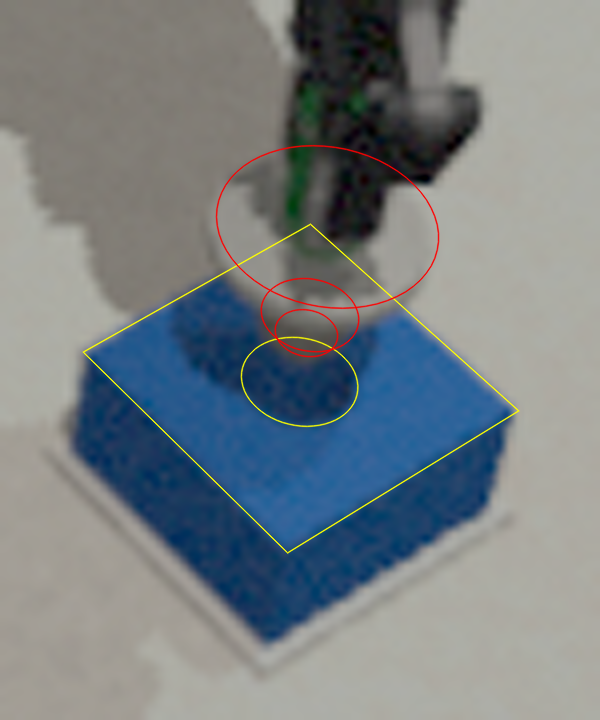

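```bash
python3 - <<'E'
from ov import *
S=dict(np.load("pics/side3.npz"))
gx,gy=0.5739,-0.1172
it=[(circ(S,gx,gy,.1165,.031),(0,0,255)),(circ(S,gx,gy,.0705,.009),(0,0,255)),(circ(S,gx,gy,.0785,.014),(0,0,255))]
draw(S,335,210,378,250,14,it,"pics/ov3b.png",0.5)
draw(S,335,210,378,250,14,[],"pics/ov3c.png",0.5)
a=cv2.imread("pics/ov3b.png");b=cv2.imread("pics/ov3c.png")
cv2.imwrite("pics/ov3d.png",cv2.resize(np.hstack([a,b]),(800,372)))
E
```

```text
(no output)
```

View pics/ov3d.png

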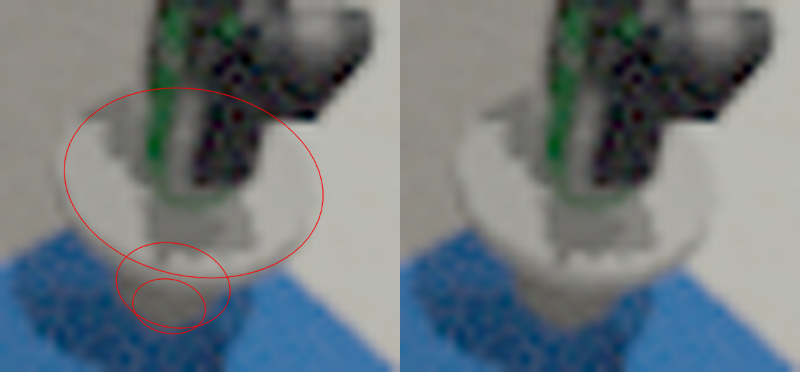

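```bash
cat > fit.py <<'E'
from ov import *
from scipy.optimize import minimize
K=8
def sil(c,x,y,zo,x0,y0,x1,y1,plug,taper,ndr=(0.028,0.018)):
    m=np.zeros(((y1-y0)*K,(x1-x0)*K),np.uint8)
    def hull(p):
        q=((p-[x0,y0]+.5)*K-.5); cv2.fillConvexPoly(m,cv2.convexHull(np.round(q).astype(np.int32)),255)
    L,r=plug
    hull(np.vstack([circ(c,x,y,zo+L,.031),circ(c,x,y,zo+L+.006,.031)]))
    if taper:
        hull(np.vstack([circ(c,x,y,zo+.008,r),circ(c,x,y,zo+L,r)])); hull(np.vstack([circ(c,x,y,zo,.009),circ(c,x,y,zo+.008,r)]))
    else: hull(np.vstack([circ(c,x,y,zo,r),circ(c,x,y,zo+L,r)]))
    return cv2.resize(m,(x1-x0,y1-y0),interpolation=cv2.INTER_AREA).astype(float)/255
def fit(c,c0,box,vmin,x,y,zo,plug,taper,fitz=False,thr=.012):
    x0,y0,x1,y1=box
    d=(c0["depth"]-c["depth"])[y0:y1,x0:x1]
    obs=(d>thr)&(c["depth"][y0:y1,x0:x1]>0)
    obs=obs.astype(float); bad=(c["depth"][y0:y1,x0:x1]<=0)|(c0["depth"][y0:y1,x0:x1]<=0)
    w=(np.arange(y0,y1)[:,None]>=vmin)&~bad
    f=lambda p:(np.abs(sil(c,p[0]/1000,p[1]/1000,p[2]/1000 if fitz else zo,x0,y0,x1,y1,plug,taper)-obs)*w).sum()
    p0=[x*1000,y*1000]+([zo*1000] if fitz else [])
    n=len(p0); sx=np.vstack([p0]+[np.array(p0)+4*np.eye(n)[i] for i in range(n)])
    r=minimize(f,p0,method="Nelder-Mead",options=dict(initial_simplex=sx,xatol=.05,fatol=.05))
    return r.x,r.fun,obs
E
python3 - <<'E'
from fit import *
S=dict(np.load("pics/side3.npz"));S0=dict(np.load("pics/side0.npz"))
for fz in (False,True):
  for vm in (224,227,230):
    p,f,obs=fit(S,S0,(330,205,385,265),vm,.5745,-.1165,.0705,(.040,.014),True,fz)
    print(fz,vm,p.round(2),round(f,1))
im=(obs*255).astype(np.uint8); cv2.imwrite("pics/obs3.png",cv2.resize(im,None,fx=8,fy=8,interpolation=cv2.INTER_NEAREST))
# block fit in side frame: bore ellipse refine via blue mask edges
E
```

```text
False 224 [ 573.3 -113.7] 15.6
False 227 [ 573.4  -113.47] 14.0
False 230 [ 573.18 -113.35] 11.9
True 224 [ 573.56 -113.37   69.95] 15.6
True 227 [ 573.12 -113.94   71.02] 14.1
True 230 [ 572.75 -114.07   71.37] 11.9
```

View pics/obs3.png

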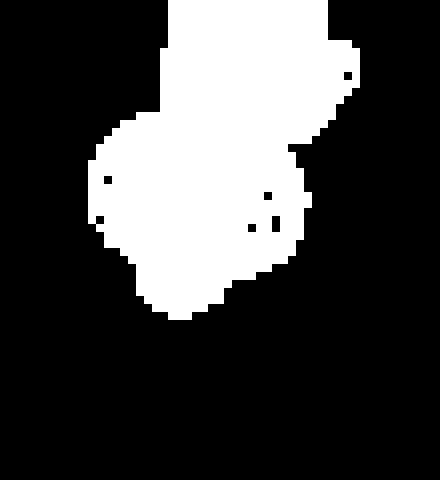

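```bash
python3 d.py 0.577 -0.1140 0.102 76.2
```

```text
t 4.85 tcp [ 0.5759 -0.1137  0.1385] yaw 76.16 tilt [ 0.05 -0.02] gap 0.0228 F [ 0.4  0.3 -2.4]
-> [ 0.577 -0.114  0.102] slide mm [-1.1 -0.  36.5] turn deg [-0.01  0.05 -0.04]
```

```bash
python3 -m handwheel '{"slide":[[-0.0011,0,0.002],[-0.0011,0,0.006],[-0.0011,0,0.010],[-0.0011,0,0.014],[-0.0011,0,0.018],[-0.0011,0,0.022],[-0.0011,0,0.026],[-0.0011,0,0.030],[-0.0011,0,0.030],[-0.0011,0,0.030]],"turn":[[0,0,0],[0,0,0],[0,0,0],[0,0,0],[0,0,0],[0,0,0],[0,0,0],[0,0,0],[0,0,0],[0,0,0]],"fingers":[0,0,0,0,0,0,0,0,0,0]}' 40; python3 d.py 0.577 -0.1140 0.090 76.2; python3 - <<'E'
from h import *
from workcell import optics
c=optics.read_camera("side"); np.savez("pics/side4.npz",**c); crop(c,315,190,395,290,7,"pics/s4.png")
E
```

```text
clock: 5.68
tcp_pos: [0.5768, -0.114, 0.1081]
orientation: [0.0, 0.121, 0.993, -0.0]
wrist_force: [-0.2, -0.5, -3.8]
finger_gap: 0.0232
t 5.68 tcp [ 0.5768 -0.114   0.1081] yaw 76.15 tilt [ 0.01 -0.01] gap 0.0232 F [-0.2 -0.5 -3.8]
-> [ 0.577 -0.114  0.09 ] slide mm [-0.2  0.  18.1] turn deg [-0.    0.01 -0.05]
```

View pics/s4.png

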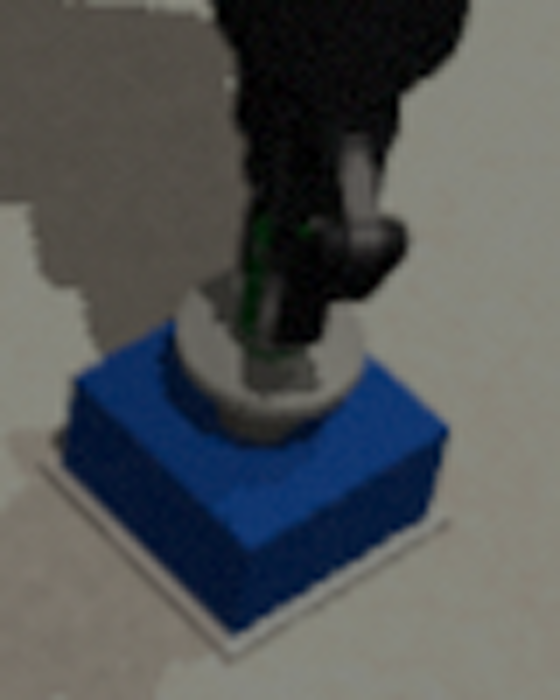

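The plug is about 12 mm into the bore, with the flange at about (270,345) above the block and no side force. I'll keep lowering.

```bash
python3 -m handwheel '{"slide":[[0,0,0.003],[0,0,0.007],[0,0,0.011],[0,0,0.015],[0,0,0.019],[0,0,0.022],[0,0,0.024],[0,0,0.025],[0,0,0.025],[0,0,0.025]],"turn":[[0,0,0],[0,0,0],[0,0,0],[0,0,0],[0,0,0],[0,0,0],[0,0,0],[0,0,0],[0,0,0],[0,0,0]],"fingers":[0,0,0,0,0,0,0,0,0,0]}' 40; python3 d.py 0.577 -0.1140 0.080 76.2
```

```text
clock: 6.57
tcp_pos: [0.5771, -0.1141, 0.0835]
orientation: [0.0, 0.121, 0.993, -0.0]
wrist_force: [-0.5, -1.0, -1.9]
finger_gap: 0.0229
t 6.57 tcp [ 0.5771 -0.1141  0.0835] yaw 76.15 tilt [ 0.05 -0.02] gap 0.0229 F [-0.5 -1.  -1.9]
-> [ 0.577 -0.114  0.08 ] slide mm [0.1 0.1 3.5] turn deg [-0.01  0.05 -0.05]
```

```bash
python3 -m handwheel '{"slide":[[0,0,0.0008],[0,0,0.0016],[0,0,0.0024],[0,0,0.003],[0,0,0.0035],[0,0,0.0035],[0,0,0.0035]],"turn":[[0,0,0],[0,0,0],[0,0,0],[0,0,0],[0,0,0],[0,0,0],[0,0,0]],"fingers":[0,0,0,0,0,0,0]}' 40; python3 d.py 0.577 -0.1140 0.080 76.2
```

```text
clock: 7.15
tcp_pos: [0.5771, -0.1141, 0.0801]
orientation: [0.001, 0.121, 0.993, -0.0]
wrist_force: [0.5, -0.2, -2.3]
finger_gap: 0.0229
t 7.15 tcp [ 0.5771 -0.1141  0.0801] yaw 76.16 tilt [ 0.06 -0.02] gap 0.0229 F [ 0.5 -0.2 -2.3]
-> [ 0.577 -0.114  0.08 ] slide mm [0.2 0.1 0.1] turn deg [-0.01  0.06 -0.04]
```

```bash
python3 -m handwheel '{"slide":[[0,0,0.0005],[0,0,0.001],[0,0,0.0015],[0,0,0.0015],[0,0,0.0015]],"turn":[[0,0,0],[0,0,0],[0,0,0],[0,0,0],[0,0,0]],"fingers":[0,0,0,0,0]}' 40; python3 d.py 0.577 -0.1140 0.079 76.2
```

```text
clock: 7.57
tcp_pos: [0.5771, -0.1141, 0.0801]
orientation: [0.001, 0.121, 0.993, -0.0]
wrist_force: [-4.5, 0.3, 7.0]
finger_gap: 0.0233
t 7.57 tcp [ 0.5771 -0.1141  0.0801] yaw 76.15 tilt [ 0.1  -0.04] gap 0.0233 F [-4.5  0.3  7. ]
-> [ 0.577 -0.114  0.079] slide mm [0.2 0.1 1.1] turn deg [-0.02  0.11 -0.05]
```

The flange is seated: wrist Fz went from -2.3 to +7 N, and TCP z stopped at 0.0801, which is 70.1 - 2 = 68.1 mm above the gauge origin at 12 mm. A picture will confirm it.

```bash
python3 - <<'E'
from ov import *
from workcell import optics
c=optics.read_camera("side"); np.savez("pics/side5.npz",**c)
it=[(circ(c,.5751,-.1162,.058,.031),(0,0,255))]
draw(c,315,190,395,290,6,it,"pics/s5.png",.6)
E
```

```text
(no output)
```

View pics/s5.png

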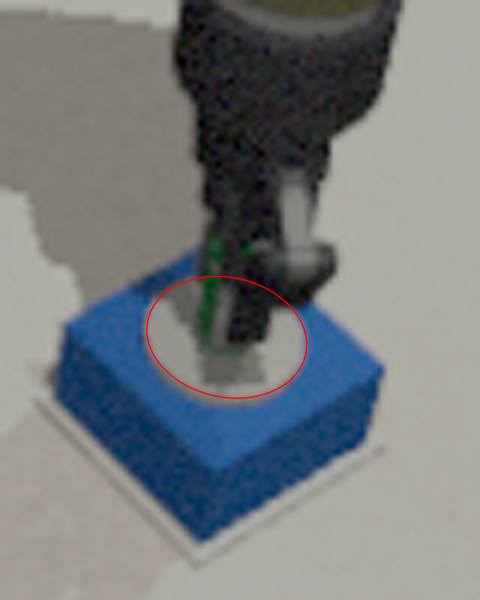

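The seated flange matches the model ellipse around the bore, centred at about (227,337) in the crop, so a TCP at (0.577,-0.114) is concentric with the bore. Now I'll lift straight out.

```bash
python3 -m handwheel '{"slide":[[0,0,-0.002],[0,0,-0.008],[0,0,-0.016],[0,0,-0.026],[0,0,-0.038],[0,0,-0.050],[0,0,-0.062],[0,0,-0.072],[0,0,-0.076],[0,0,-0.076],[0,0,-0.076]],"turn":[[0,0,0],[0,0,0],[0,0,0],[0,0,0],[0,0,0],[0,0,0],[0,0,0],[0,0,0],[0,0,0],[0,0,0],[0,0,0]],"fingers":[0,0,0,0,0,0,0,0,0,0,0]}' 40; python3 d.py 0.4235 0.2597 0.155 76.2
```

```text
clock: 8.53
tcp_pos: [0.5771, -0.1141, 0.1561]
orientation: [0.001, 0.121, 0.993, -0.0]
wrist_force: [-0.2, 0.0, -3.2]
finger_gap: 0.0231
t 8.53 tcp [ 0.5771 -0.1141  0.1561] yaw 76.15 tilt [ 0.11 -0.05] gap 0.0231 F [-0.2  0.  -3.2]
-> [0.4235 0.2597 0.155 ] slide mm [238.5 326.2   0.5] turn deg [-0.02  0.12 -0.05]
```

```bash
python3 -m handwheel '{"slide":[[0.008,0.010,0],[0.022,0.030,0],[0.043,0.059,0],[0.066,0.091,0],[0.090,0.123,0],[0.114,0.156,0],[0.138,0.188,0],[0.162,0.221,0],[0.185,0.254,0],[0.207,0.283,0],[0.226,0.309,0],[0.2385,0.326,0]],"turn":[[0,0,0],[0,0,0],[0,0,0],[0,0,0],[0,0,0],[0,0,0],[0,0,0],[0,0,0],[0,0,0],[0,0,0],[0,0,0],[0,0,0]],"fingers":[0,0,0,0,0,0,0,0,0,0,0,0]}' 40; python3 d.py 0.4235 0.2597 0.152 76.2
```

```text
clock: 9.53
tcp_pos: [0.4205, 0.2621, 0.1547]
orientation: [-0.0, 0.119, 0.993, -0.0]
wrist_force: [0.8, -0.5, -2.4]
finger_gap: 0.023
t 9.53 tcp [0.4205 0.2621 0.1547] yaw 76.32 tilt [-0.01 -0.03] gap 0.023 F [ 0.8 -0.5 -2.4]
-> [0.4235 0.2597 0.152 ] slide mm [-3.5 -1.6  2.7] turn deg [-0.03  0.    0.12]
```

```bash
python3 -m handwheel '{"slide":[[-0.0035,-0.0016,0],[-0.0035,-0.0016,0],[-0.0035,-0.0016,0.002],[-0.0035,-0.0016,0.006],[-0.0035,-0.0016,0.012],[-0.0035,-0.0016,0.018],[-0.0035,-0.0016,0.020],[-0.0035,-0.0016,0.020]],"turn":[[0,0,0],[0,0,0],[0,0,0],[0,0,0],[0,0,0],[0,0,0],[0,0,0],[0,0,0]],"fingers":[0,0,0,0,0,0,0,0]}' 40; python3 d.py 0.4235 0.2597 0.0785 76.2;  python3 - <<'E'
from h import *
from workcell import optics
c=optics.read_camera("side"); np.savez("pics/side6.npz",**c); crop(c,200,90,330,190,6,"pics/s6.png")
E
```

```text
clock: 10.2
tcp_pos: [0.423, 0.2589, 0.1336]
orientation: [-0.001, 0.12, 0.993, -0.001]
wrist_force: [0.1, -0.5, -2.3]
finger_gap: 0.0231
t 10.2 tcp [0.423  0.2589 0.1336] yaw 76.25 tilt [-0.12 -0.07] gap 0.0231 F [ 0.1 -0.5 -2.3]
-> [0.4235 0.2597 0.0785] slide mm [-0.4  1.  55.1] turn deg [-0.1  -0.1   0.05]
```

View pics/s6.png

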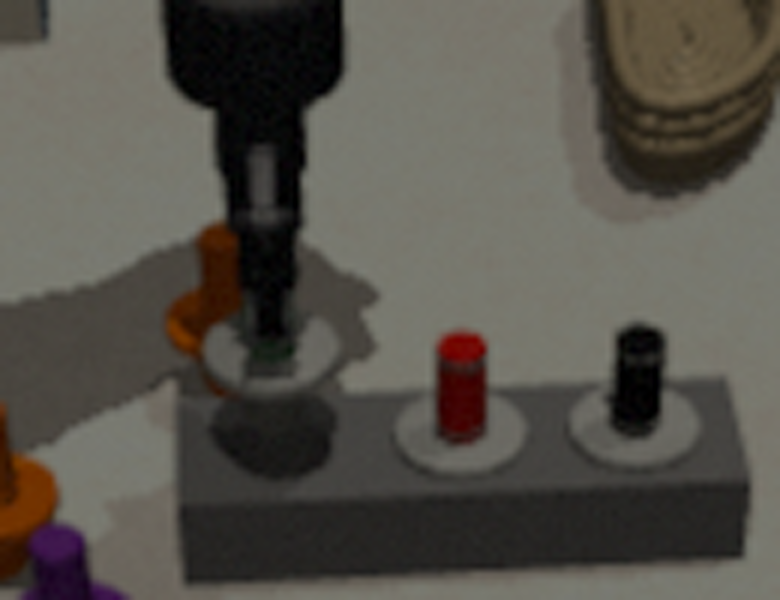

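The gauge hangs over the empty first hole, with its flange at about (272,352) and the hole and shadow at about (275,435). Lowering it in.

```bash
python3 -m handwheel '{"slide":[[-0.0004,0.001,0.005],[-0.0004,0.001,0.012],[-0.0004,0.001,0.020],[-0.0004,0.001,0.028],[-0.0004,0.001,0.036],[-0.0004,0.001,0.043],[-0.0004,0.001,0.048],[-0.0004,0.001,0.051],[-0.0004,0.001,0.052],[-0.0004,0.001,0.052],[-0.0004,0.001,0.052]],"turn":[[0,0,0],[0,0,0],[0,0,0],[0,0,0],[0,0,0],[0,0,0],[0,0,0],[0,0,0],[0,0,0],[0,0,0],[0,0,0]],"fingers":[0,0,0,0,0,0,0,0,0,0,0]}' 40; python3 d.py 0.4235 0.2597 0.0785 76.2
```

```text
clock: 11.17
tcp_pos: [0.4241, 0.2601, 0.0823]
orientation: [-0.0, 0.12, 0.993, -0.0]
wrist_force: [0.3, 0.3, -2.6]
finger_gap: 0.0228
t 11.17 tcp [0.4241 0.2601 0.0823] yaw 76.27 tilt [-0.05 -0.05] gap 0.0228 F [ 0.3  0.3 -2.6]
-> [0.4235 0.2597 0.0785] slide mm [ 0.5 -0.5  3.8] turn deg [-0.06 -0.03  0.07]
```

```bash
python3 -m handwheel '{"slide":[[0.0005,-0.0005,0.001],[0.0005,-0.0005,0.002],[0.0005,-0.0005,0.003],[0.0005,-0.0005,0.0038],[0.0005,-0.0005,0.0044],[0.0005,-0.0005,0.0044],[0.0005,-0.0005,0.0044]],"turn":[[0,0,0],[0,0,0],[0,0,0],[0,0,0],[0,0,0],[0,0,0],[0,0,0]],"fingers":[0,0,0,0,0,0,0]}' 40; python3 d.py 0.4235 0.2597 0.0785 76.2
```

```text
clock: 11.75
tcp_pos: [0.4235, 0.2597, 0.0781]
orientation: [-0.0, 0.12, 0.993, -0.0]
wrist_force: [-0.2, -1.1, -1.7]
finger_gap: 0.0233
t 11.75 tcp [0.4235 0.2597 0.0781] yaw 76.26 tilt [-0.04 -0.05] gap 0.0233 F [-0.2 -1.1 -1.7]
-> [0.4235 0.2597 0.0785] slide mm [ 0.   0.  -0.4] turn deg [-0.06 -0.03  0.06]
```

```bash
python3 -m handwheel '{"slide":[[0,0,0.0005],[0,0,0.0008],[0,0,0.0008],[0,0,0.0005],[0,0,0.0005],[0,0,0.0005],[0,0,0.0005],[0,0,0.0005],[0,0,0.0005]],"turn":[[0,0,0],[0,0,0],[0,0,0],[0,0,0],[0,0,0],[0,0,0],[0,0,0],[0,0,0],[0,0,0]],"fingers":[0,0,0,1,1,1,1,1,1]}' 40; python3 d.py 0.4235 0.2597 0.150 76.2
```

```text
clock: 12.5
tcp_pos: [0.4235, 0.2597, 0.0775]
orientation: [-0.0, 0.12, 0.993, -0.0]
wrist_force: [0.9, 0.3, -0.2]
finger_gap: 0.0852
t 12.5 tcp [0.4235 0.2597 0.0775] yaw 76.26 tilt [-0.04 -0.05] gap 0.0852 F [ 0.9  0.3 -0.2]
-> [0.4235 0.2597 0.15  ] slide mm [  0.1  -0.1 -72.5] turn deg [-0.06 -0.03  0.06]
```

```bash
python3 -m handwheel '{"slide":[[0,0,-0.015],[0,0,-0.035],[0,0,-0.055],[0,0,-0.0725],[-0.015,0,-0.0725],[-0.035,0,-0.0725],[-0.055,0,-0.0725],[-0.075,0,-0.0725],[-0.087,0.0004,-0.0725],[-0.087,0.0004,-0.0725],[-0.087,0.0004,-0.0725],[-0.087,0.0004,-0.0725]],"turn":[[0,0,0],[0,0,0],[0,0,0],[0,0,0],[0,0,0],[0,0,0],[0,0,0],[0,0,0],[0,0,0],[0,0,0],[0,0,0],[0,0,0]],"fingers":[1,1,1,1,1,1,1,1,1,1,1,1]}' 40; python3 d.py 0.5082 0.2394 0.0775 76.2;  python3 - <<'E'
from h import *
from workcell import optics
c=optics.read_camera("side"); np.savez("pics/side7.npz",**c); crop(c,200,70,330,190,6,"pics/s7.png")
E
```

```text
clock: 13.5
tcp_pos: [0.5071, 0.2395, 0.1496]
orientation: [-0.001, 0.119, 0.993, -0.001]
wrist_force: [-0.5, 0.6, -1.3]
finger_gap: 0.0848
t 13.5 tcp [0.5071 0.2395 0.1496] yaw 76.28 tilt [-0.14 -0.06] gap 0.0848 F [-0.5  0.6 -1.3]
-> [0.5082 0.2394 0.0775] slide mm [-1.3  0.2 72.1] turn deg [-0.09 -0.12  0.08]
```

View pics/s7.png

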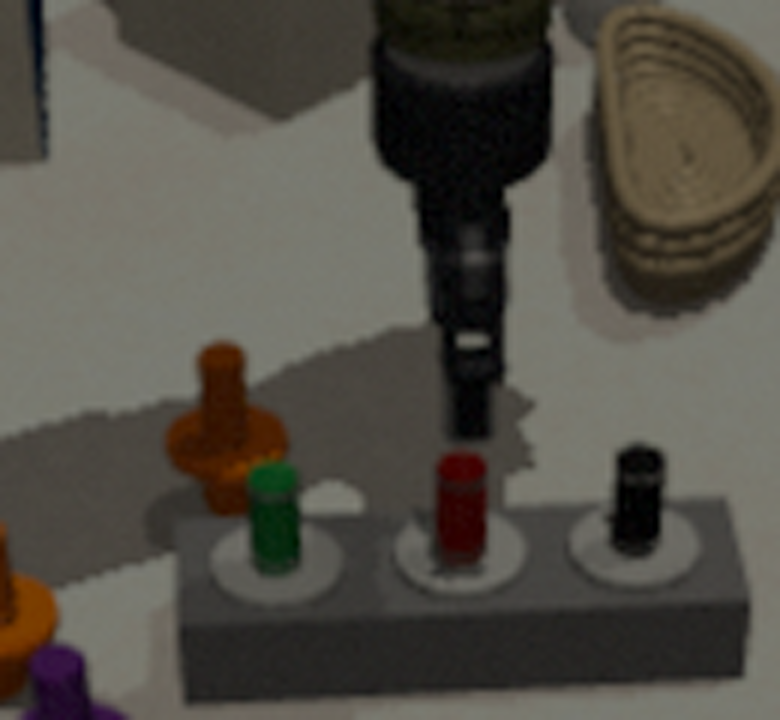

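The go gauge stands back in its first hole with the flange flat, centred at about (278,563), the same position as at the start. The fingers at (469,435) are over the red handle (463,465). Descend and grip.

```bash
python3 -m handwheel '{"slide":[[-0.0004,0.0002,0.018],[-0.0004,0.0002,0.036],[-0.0004,0.0002,0.054],[-0.0004,0.0002,0.066],[-0.0004,0.0002,0.072],[-0.0004,0.0002,0.072],[-0.0004,0.0002,0.072],[-0.0004,0.0002,0.072],[-0.0004,0.0002,0.072],[-0.0004,0.0002,0.072],[-0.0004,0.0002,0.072],[-0.0004,0.0002,0.072]],"turn":[[0,0,0],[0,0,0],[0,0,0],[-0.1,-0.1,0],[-0.1,-0.1,0],[-0.1,-0.1,0],[-0.1,-0.1,0],[-0.1,-0.1,0],[-0.1,-0.1,0],[-0.1,-0.1,0],[-0.1,-0.1,0],[-0.1,-0.1,0]],"fingers":[1,1,1,1,1,1,0.2,0.2,0.2,0.2,0.2,0]}' 40; python3 d.py 0.5078 0.2394 0.0775 76.2
```

```text
clock: 14.55
tcp_pos: [0.5079, 0.2399, 0.0786]
orientation: [0.001, 0.119, 0.993, 0.001]
wrist_force: [-0.5, 0.8, 3.3]
finger_gap: 0.0235
t 14.55 tcp [0.5079 0.2399 0.0786] yaw 76.29 tilt [0.08 0.05] gap 0.0235 F [-0.5  0.8  3.3]
-> [0.5078 0.2394 0.0775] slide mm [-0.1 -0.5  1.1] turn deg [0.07 0.07 0.09]
```

```bash
python3 -m handwheel '{"slide":[[0,0,0],[0,0,0],[0,0,-0.004],[0,0,-0.012],[0,0,-0.025],[0,0,-0.04],[0,0,-0.055],[0,0,-0.068],[0,0,-0.075],[0,0,-0.075],[0,0,-0.075],[0,0,-0.075]],"turn":[[0,0,0],[0,0,0],[0,0,0],[0,0,0],[0,0,0],[0,0,0],[0,0,0],[0,0,0],[0,0,0],[0,0,0],[0,0,0],[0,0,0]],"fingers":[0,0,0,0,0,0,0,0,0,0,0,0]}' 40; python3 - <<'E'
from ov import *
from workcell import optics
c=optics.read_camera("side"); np.savez("pics/side8.npz",**c)
draw(c,200,70,330,190,6,[(circ(c,.5079-.002,.2396-.002,.056+.0745,.031),(0,0,255))],"pics/s8.png",.6)
E
python3 d.py 0.577 -0.114 0.153 76.2
```

```text
clock: 15.55
tcp_pos: [0.5071, 0.2397, 0.1527]
orientation: [-0.0, 0.119, 0.993, 0.0]
wrist_force: [-0.6, -0.1, -2.7]
finger_gap: 0.023
t 15.6 tcp [0.507  0.2396 0.1525] yaw 76.29 tilt [-0.03  0.02] gap 0.0227 F [-0.2 -0.6 -2.4]
-> [ 0.577 -0.114  0.153] slide mm [-151.8 -326.9   -0.6] turn deg [ 0.01 -0.03  0.09]
```

View pics/s8.png

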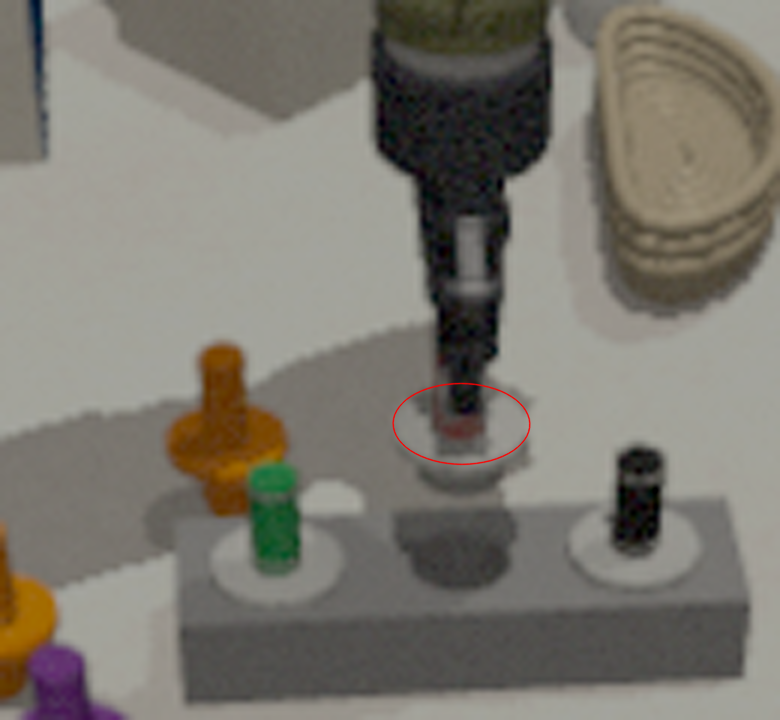

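The no-go gauge hangs upright in the grip, with its flange at about (462,424) on the model ellipse. Carry it over the blue bore.

```bash
python3 -m handwheel '{"slide":[[-0.004,-0.009,0],[-0.013,-0.027,0],[-0.026,-0.055,0],[-0.041,-0.088,0],[-0.056,-0.121,0],[-0.072,-0.155,0],[-0.088,-0.189,0],[-0.103,-0.222,0],[-0.118,-0.255,0],[-0.132,-0.285,0],[-0.144,-0.310,0],[-0.1518,-0.327,0]],"turn":[[0,0,0],[0,0,0],[0,0,0],[0,0,0],[0,0,0],[0,0,0],[0,0,0],[0,0,0],[0,0,0],[0,0,0],[0,0,0],[0,0,0]],"fingers":[0,0,0,0,0,0,0,0,0,0,0,0]}' 40; python3 d.py 0.577 -0.114 0.120 76.2
```

```text
clock: 16.6
tcp_pos: [0.5768, -0.1178, 0.1515]
orientation: [-0.001, 0.121, 0.993, -0.0]
wrist_force: [0.6, -0.1, -3.3]
finger_gap: 0.0235
t 16.6 tcp [ 0.5768 -0.1178  0.1515] yaw 76.13 tilt [-0.08 -0.02] gap 0.0235 F [ 0.6 -0.1 -3.3]
-> [ 0.577 -0.114  0.12 ] slide mm [ 0.6  3.8 31.5] turn deg [-0.04 -0.07 -0.07]
```

```bash
python3 -m handwheel '{"slide":[[0.0006,0.0038,0.004],[0.0006,0.0038,0.010],[0.0006,0.0038,0.018],[0.0006,0.0038,0.026],[0.0006,0.0038,0.033],[0.0006,0.0038,0.037],[0.0006,0.0038,0.037],[0.0006,0.0038,0.037],[0.0006,0.0038,0.037]],"turn":[[0,0,0],[-0.05,-0.05,0],[-0.05,-0.05,0],[-0.05,-0.05,0],[-0.05,-0.05,0],[-0.05,-0.05,0],[-0.05,-0.05,0],[-0.05,-0.05,0],[-0.05,-0.05,0]],"fingers":[0,0,0,0,0,0,0,0,0]}' 40; python3 - <<'E'
from ov import *
from workcell import optics, readout
c=optics.read_camera("side"); np.savez("pics/side9.npz",**c)
s=readout.get_state(); x,y,z=s["tcp_pos"]; print(np.round(s["tcp_pos"],4))
gx,gy,zo=x-.002,y-.002,z-.0486
th=np.radians(16.5); bx,by=.5751,-.1162
sq=[proj(c,(bx+.045*(a*np.cos(th)-b*np.sin(th)),by+.045*(a*np.sin(th)+b*np.cos(th)),.052)) for a,b in ((1,1),(1,-1),(-1,-1),(-1,1))]
it=[(sq,(0,255,255)),(circ(c,gx,gy,zo+.026,.031),(0,0,255)),(circ(c,gx,gy,zo,.021),(0,0,255))]
draw(c,325,200,385,270,10,it,"pics/s9.png",.6)
E
python3 d.py 0.577 -0.114 0.103 76.2
```

```text
clock: 17.35
tcp_pos: [0.5773, -0.1137, 0.1148]
orientation: [0.0, 0.12, 0.993, 0.0]
wrist_force: [-0.6, 0.7, -2.3]
finger_gap: 0.023
[ 0.5775 -0.1138  0.115 ]
t 17.4 tcp [ 0.5775 -0.1138  0.115 ] yaw 76.16 tilt [ 0.03 -0.01] gap 0.0228 F [ 0.3  0.2 -2. ]
-> [ 0.577 -0.114  0.103] slide mm [ 0.4 -0.3 12. ] turn deg [-0.    0.03 -0.04]
```

View pics/s9.png

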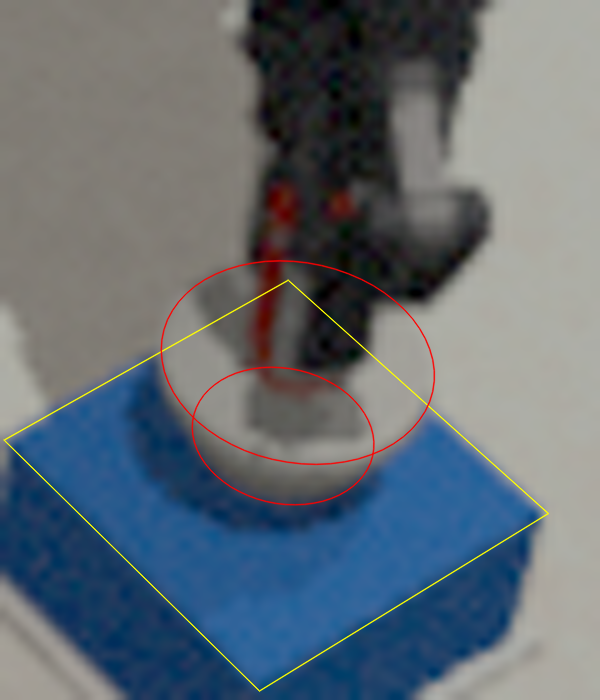

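```bash
python3 - <<'E'
from fit import *
S0=dict(np.load("pics/side0.npz"));S9=dict(np.load("pics/side9.npz"));S3=dict(np.load("pics/side3.npz"));S4=dict(np.load("pics/side4.npz"))
for vm in (232,235,238):
    p,f,obs=fit(S9,S0,(325,200,390,270),vm,.5755,-.1158,.0664,(.020,.021),False,False); print("nogo",vm,p.round(2),round(f,1), "off",(p-[577.5,-113.8]).round(2))
for vm in (224,227):
    p,f,obs=fit(S3,S0,(330,205,385,265),vm,.5745,-.1165,.0704,(.040,.014),True,False); print("go",vm,p.round(2),round(f,1),"off",(p-[575.9,-113.7]).round(2))
# blue top face refit, side0 & top0, using color edge vs filled-square silhouette
def sqfit(c,box,x,y):
    x0,y0,x1,y1=box; H=hsv(c)[y0:y1,x0:x1]
    V=c["frame"][y0:y1,x0:x1,2].astype(float); 
    obs=((H[...,0]>98)&(H[...,0]<128)&(H[...,1]>130)).astype(float)
    def m(p):
        im=np.zeros(((y1-y0)*K,(x1-x0)*K),np.uint8); th=np.radians(p[2])
        pts=np.array([proj(c,(p[0]/1000+.045*(a*np.cos(th)-b*np.sin(th)),p[1]/1000+.045*(a*np.sin(th)+b*np.cos(th)),z)) for z in (0,.052) for a,b in ((1,1),(1,-1),(-1,-1),(-1,1))])
        q=((pts-[x0,y0]+.5)*K-.5); cv2.fillConvexPoly(im,cv2.convexHull(np.round(q).astype(np.int32)),255)
        bo=((circ(c,p[0]/1000,p[1]/1000,.052,.016)-[x0,y0]+.5)*K-.5)
        w=np.zeros_like(im); cv2.fillConvexPoly(w,np.round(bo).astype(np.int32),255)
        return cv2.resize(im,(x1-x0,y1-y0),interpolation=cv2.INTER_AREA)/255., cv2.resize(w,(x1-x0,y1-y0),interpolation=cv2.INTER_AREA)/255.
    def f(p):
        a,b=m(p); return (np.abs(a-obs)*(1-b)).sum()
    r=minimize(f,[x,y,16.5],method="Nelder-Mead",options=dict(initial_simplex=[[x,y,16.5],[x+4,y,16.5],[x,y+4,16.5],[x,y,20]],xatol=.05,fatol=.05))
    return r.x,r.fun,obs.sum()
print("side blue",sqfit(S0,(310,215,395,295),575,-116))
T0=dict(np.load("pics/top0.npz")); print("top blue",sqfit(T0,(320,125,400,205),575,-114))
E
```

```text
nogo 232 [ 575.42 -113.73] 12.7 off [-2.08  0.07]
nogo 235 [ 575.41 -113.76] 10.7 off [-2.09  0.04]
nogo 238 [ 575.48 -113.8 ] 9.3 off [-2.02 -0.  ]
go 224 [ 573.48 -113.35] 15.5 off [-2.42  0.35]
go 227 [ 573.36 -113.56] 14.2 off [-2.54  0.14]
side blue (array([ 576.57407407, -111.66049383,   16.01929012]), np.float64(172.89803921568628), np.float64(1685.0))
top blue (array([ 577.70067399, -115.21722153,   16.72711715]), np.float64(158.6156862745098), np.float64(1464.0))
```

The model outlines match the hanging no-go gauge: the plug's lower edge is at about (295,502) and the flange's left edge at about (158,360). Its grip offset equals the go gauge's within 0.4 mm, so TCP (0.577,-0.114) is the concentric target. Lowering gently.

```bash
python3 -m handwheel '{"slide":[[0.0004,-0.0004,0.002],[0.0004,-0.0004,0.004],[0.0004,-0.0004,0.006],[0.0004,-0.0004,0.008],[0.0004,-0.0004,0.010],[0.0004,-0.0004,0.011],[0.0004,-0.0004,0.012],[0.0004,-0.0004,0.012],[0.0004,-0.0004,0.012]],"turn":[[0,0,0],[0,0,0],[0,0,0],[0,0,0],[0,0,0],[0,0,0],[0,0,0],[0,0,0],[0,0,0]],"fingers":[0,0,0,0,0,0,0,0,0]}' 40; python3 d.py 0.577 -0.1142 0.1006 76.2
```

```text
clock: 18.15
tcp_pos: [0.5769, -0.1141, 0.1029]
orientation: [0.0, 0.12, 0.993, -0.0]
wrist_force: [0.4, 0.1, -3.5]
finger_gap: 0.0229
t 18.15 tcp [ 0.5769 -0.1141  0.1029] yaw 76.16 tilt [ 0.03 -0.  ] gap 0.0229 F [ 0.4  0.1 -3.5]
-> [ 0.577  -0.1142  0.1006] slide mm [-0.1 -0.   2.3] turn deg [ 0.    0.03 -0.04]
```

```bash
python3 -m handwheel '{"slide":[[0,0,0.0004],[0,0,0.0008],[0,0,0.0012],[0,0,0.0016],[0,0,0.0019],[0,0,0.0019],[0,0,0.0019],[0,0,0.0019]],"turn":[[0,0,0],[0,0,0],[0,0,0],[0,0,0],[0,0,0],[0,0,0],[0,0,0],[0,0,0]],"fingers":[0,0,0,0,0,0,0,0]}' 40; python3 d.py 0.577 -0.1142 0.1006 76.2
```

```text
clock: 18.82
tcp_pos: [0.5769, -0.1141, 0.101]
orientation: [0.0, 0.12, 0.993, -0.0]
wrist_force: [0.5, -0.3, -3.0]
finger_gap: 0.0232
t 18.82 tcp [ 0.5769 -0.1141  0.101 ] yaw 76.16 tilt [ 0.03 -0.01] gap 0.0232 F [ 0.5 -0.3 -3. ]
-> [ 0.577  -0.1142  0.1006] slide mm [-0.1 -0.1  0.4] turn deg [ 0.    0.03 -0.04]
```

```bash
python3 -m handwheel '{"slide":[[0,0,0.0002],[0,0,0.0004],[0,0,0.0006],[0,0,0.0006],[0,0,0.0006]],"turn":[[0,0,0],[0,0,0],[0,0,0],[0,0,0],[0,0,0]],"fingers":[0,0,0,0,0]}' 40; python3 d.py 0.577 -0.1142 0.1006 76.2
```

```text
clock: 19.23
tcp_pos: [0.577, -0.1142, 0.1006]
orientation: [0.0, 0.12, 0.993, -0.0]
wrist_force: [-0.9, 0.1, -2.0]
finger_gap: 0.0232
t 19.23 tcp [ 0.577  -0.1142  0.1006] yaw 76.16 tilt [ 0.04 -0.01] gap 0.0232 F [-0.9  0.1 -2. ]
-> [ 0.577  -0.1142  0.1006] slide mm [ 0. -0.  0.] turn deg [-0.    0.04 -0.04]
```

```bash
python3 -m handwheel '{"slide":[[0,0,0.0002],[0,0,0.0004],[0,0,0.0004],[0,0,0.0004]],"turn":[[0,0,0],[0,0,0],[0,0,0],[0,0,0]],"fingers":[0,0,0,0]}' 40; python3 d.py 0.577 -0.1142 0.1006 76.2; python3 - <<'E'
from ov import *
from workcell import optics, readout
c=optics.read_camera("side"); np.savez("pics/side10.npz",**c)
bx,by=.5751,-.1162; th=np.radians(16.5)
sq=[proj(c,(bx+.045*(a*np.cos(th)-b*np.sin(th)),by+.045*(a*np.sin(th)+b*np.cos(th)),.052)) for a,b in ((1,1),(1,-1),(-1,-1),(-1,1))]
it=[(sq,(0,255,255)),(circ(c,bx,by,.078,.031),(0,0,255)),(circ(c,bx,by,.052,.021),(0,0,255))]
draw(c,325,200,385,270,10,it,"pics/s10.png",.6)
E
```

```text
clock: 19.57
tcp_pos: [0.5771, -0.1142, 0.1006]
orientation: [0.001, 0.12, 0.993, -0.0]
wrist_force: [-1.4, 1.1, 2.4]
finger_gap: 0.0229
t 19.57 tcp [ 0.5771 -0.1142  0.1006] yaw 76.16 tilt [ 0.06 -0.02] gap 0.0229 F [-1.4  1.1  2.4]
-> [ 0.577  -0.1142  0.1006] slide mm [ 0. -0.  0.] turn deg [-0.    0.06 -0.04]
```

View pics/s10.png

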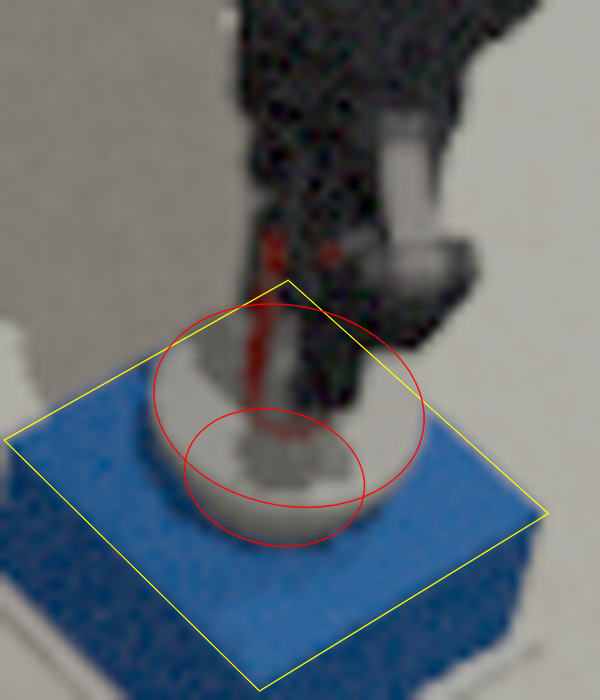

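The no-go gauge is in contact: Fz went from about -2.7 to +2.4 N, TCP z stalled at 0.1006, and that puts its lower end at 52 mm. The outlines match the bore-centred model (flange centre about (288,405), plug bottom about (285,545)). Release it.

```bash
python3 -m handwheel '{"slide":[[0,0,0],[0,0,0],[0,0,0],[0,0,0],[0,0,0],[0,0,0],[0,0,0]],"turn":[[0,0,0],[0,0,0],[0,0,0],[0,0,0],[0,0,0],[0,0,0],[0,0,0]],"fingers":[0.5,0.5,1,1,1,1,1]}' 40; python3 d.py 0.577 -0.1142 0.18 76.2
```

```text
clock: 20.2
tcp_pos: [0.5771, -0.1142, 0.1005]
orientation: [0.001, 0.121, 0.993, -0.0]
wrist_force: [0.3, 0.1, 0.8]
finger_gap: 0.0852
t 20.2 tcp [ 0.5771 -0.1142  0.1005] yaw 76.16 tilt [ 0.06 -0.02] gap 0.0852 F [0.3 0.1 0.8]
-> [ 0.577  -0.1142  0.18  ] slide mm [  0.   -0.  -79.5] turn deg [-0.    0.06 -0.04]
```

```bash
python3 -m handwheel '{"slide":[[0,0,-0.010],[0,0,-0.025],[0,0,-0.045],[0,0,-0.065],[0,0,-0.085],[0,0,-0.105],[0,0,-0.120],[0,0,-0.130],[0,0,-0.130],[0,0,-0.130]],"turn":[[0,0,0],[0,0,0],[0,0,0],[0,0,0],[0,0,0],[0,0,0],[0,0,0],[0,0,0],[0,0,0],[0,0,0]],"fingers":[1,1,1,1,1,1,1,1,1,1]}' 40; python3 d.py 0.42 0.06 0.25 76.2; python3 - <<'E'
from ov import *
from workcell import optics, readout
c=optics.read_camera("side"); np.savez("pics/side11.npz",**c)
bx,by=.5751,-.1162; th=np.radians(16.5)
sq=[proj(c,(bx+.045*(a*np.cos(th)-b*np.sin(th)),by+.045*(a*np.sin(th)+b*np.cos(th)),.052)) for a,b in ((1,1),(1,-1),(-1,-1),(-1,1))]
it=[(sq,(0,255,255)),(circ(c,bx,by,.078,.031),(0,0,255)),(circ(c,bx,by,.052,.021),(0,0,255)),(circ(c,bx,by,.128,.012),(0,255,0))]
draw(c,325,200,385,270,10,it,"pics/s11.png",.6)
E
```

```text
clock: 21.03
tcp_pos: [0.5772, -0.1142, 0.231]
orientation: [0.001, 0.12, 0.993, -0.0]
wrist_force: [-0.1, -0.0, -0.0]
finger_gap: 0.0855
t 21.03 tcp [ 0.5772 -0.1142  0.231 ] yaw 76.16 tilt [ 0.12 -0.04] gap 0.0855 F [-0.1 -0.  -0. ]
-> [0.42 0.06 0.25] slide mm [194.3 131.5 -19.4] turn deg [-0.01  0.13 -0.04]
```

View pics/s11.png

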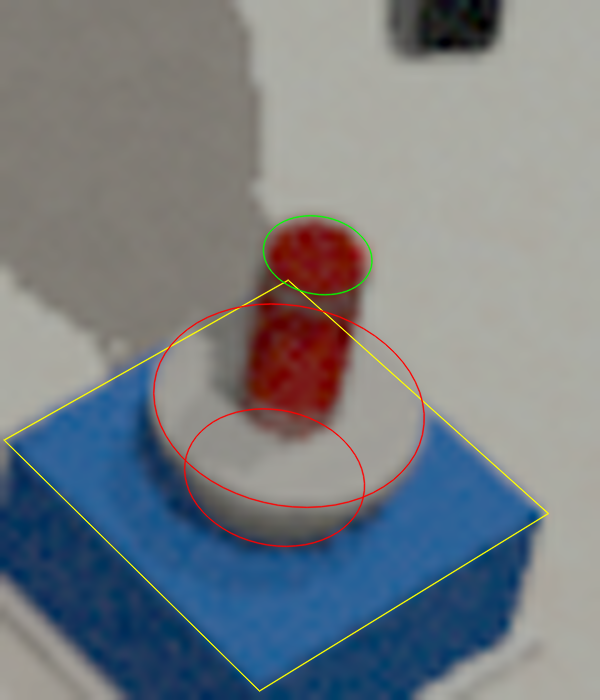

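The no-go gauge stands upright by itself. Handle top at about (315,255) and flange (284,405) are within about 1 mm of the bore-centred model. I'll move the arm aside and check with the top camera.

```bash
python3 -m handwheel '{"slide":[[0.010,0.007,-0.002],[0.030,0.020,-0.004],[0.055,0.037,-0.006],[0.080,0.054,-0.008],[0.105,0.071,-0.010],[0.130,0.088,-0.013],[0.155,0.105,-0.016],[0.175,0.118,-0.018],[0.190,0.128,-0.019],[0.194,0.131,-0.019],[0.194,0.131,-0.019],[0.194,0.131,-0.019]],"turn":[[0,0,0],[0,0,0],[0,0,0],[0,0,0],[0,0,0],[0,0,0],[0,0,0],[0,0,0],[0,0,0],[0,0,0],[0,0,0],[0,0,0]],"fingers":[1,1,1,1,1,1,1,1,1,1,1,1]}' 40; python3 - <<'E'
from ov import *
from workcell import optics
c=optics.read_camera("top"); np.savez("pics/top12.npz",**c); cv2.imwrite("pics/t12.png",c["frame"][:,:,::-1])
bx,by=.5764,-.1142; th=np.radians(16.5)
sq=[proj(c,(bx+.045*(a*np.cos(th)-b*np.sin(th)),by+.045*(a*np.sin(th)+b*np.cos(th)),.052)) for a,b in ((1,1),(1,-1),(-1,-1),(-1,1))]
it=[(sq,(0,255,255)),(circ(c,bx,by,.078,.031),(0,0,255)),(circ(c,bx,by,.128,.012),(0,255,0))]
draw(c,325,130,395,195,10,it,"pics/t12b.png",.6)
E
```

```text
clock: 22.08
tcp_pos: [0.4194, 0.0596, 0.2485]
orientation: [0.0, 0.12, 0.993, -0.0]
wrist_force: [-0.7, -0.4, 0.7]
finger_gap: 0.0854
```

View pics/t12b.png

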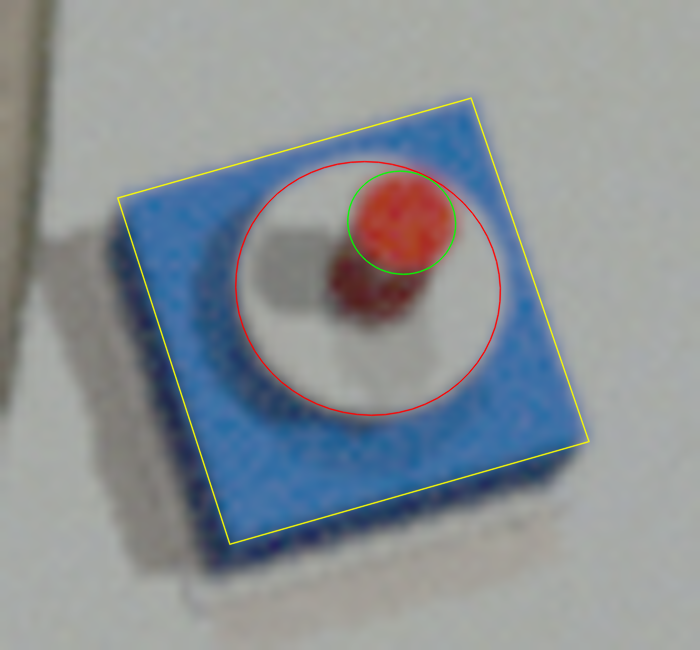

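View pics/t12.png

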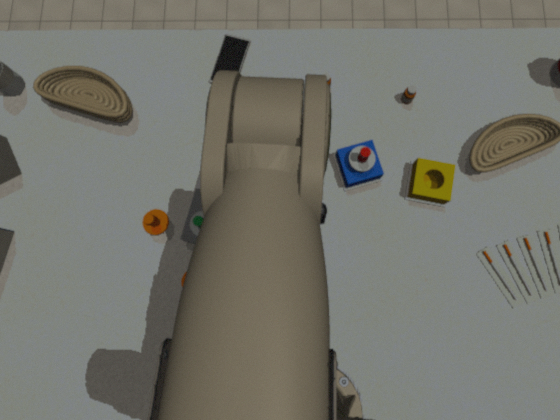

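In the top view the no-go flange, centred at about (370,290), is concentric with the blue top-face square to within about 1 mm. The arm hides the rack there, so I'll check the rack with the side camera before handing in.

```bash
python3 - <<'E'
from ov import *
from workcell import optics, readout
c=optics.read_camera("side"); np.savez("pics/side13.npz",**c); draw(c,180,60,400,300,3,[],"pics/s13.png",.7)
s=readout.get_state(); print(s["clock"],np.round(s["wrist_force"],1),np.abs(s["qvel"]).max().round(4),s["finger_gap"])
E
```

```text
22.1833 [ 0.1 -0.7 -0.5] 0.0072 0.08529325738847468
```

View pics/s13.png

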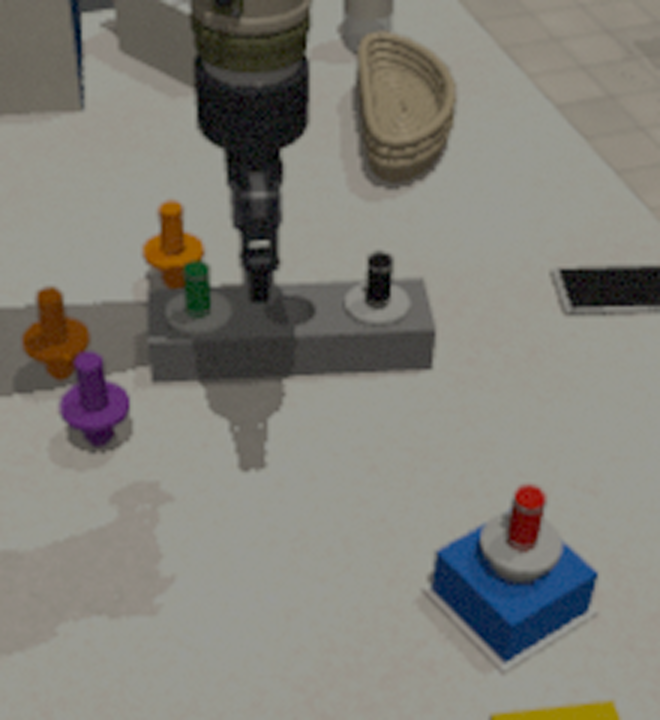

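The side view shows the green go gauge seated in its original hole (197,300), the middle hole empty, the black gauge in place (378,295), the red no-go upright on the blue block (523,535), and the look-alikes untouched. Handing in.

```bash
python3 - <<'E'
from workcell import workorder, readout
print(workorder.hand_in()); print(readout.get_state()["clock"])
E
```

```text
the job is handed in; nothing more can be done
None
the job is handed in; nothing more can be done
```

I did the gauge check in the order asked and handed the job in at about 22 s of the 64 s allowed; no verdict was reported.

- **Go gauge:** I lowered it into the blue holder until its flange sat on the block. The descent stopped at the expected height and the vertical wrist force rose from about -2 to +7 N. I then lifted it out and put it back in its original rack hole, where the last side picture shows it upright with its flange on the rack.
- **No-go gauge:** I set it on the bore mouth with about 5 N of contact and let go. It stands upright on the mouth with its lower end at about 52 mm, so it did not enter.
- **Centring:** the side and top pictures both put the no-go gauge within about 1 mm of the bore axis.
- **Everything else:** the black-handled gauge and the orange and purple look-alikes are where they were, and the open gripper is clear of everything.

Two checks were weaker. The two cameras disagreed by 2–3 mm in absolute position, so I centred by comparing gauge and bore within each camera. An automatic outline fit of the blue block fitted poorly, so I did not use it. In the final top picture the arm hid the rack, so the rack was checked only from the side.

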